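Shut and clamp the dry-goods box

TASK

Close the white dry-goods box: push its sliding cover along until it bears on the rubber seal, hook the latch's steel loop down behind the keeper on the cover and draw it back under the keeper's lip, then push the latch lever down past centre until it lies flat on its rest and the cover stays clamped. Push the cover and the lever gently, stop when you feel them come up against the seal and the rest, leave the latch shut on its own, and do not disturb the tin, jar and cup around it.

Things in the scene. Friction and masses are not known exactly. Their poses are not given: they have to be found in the camera images.
- bin: Fixed white-painted box 375 long (x) x 210 wide (y) x 120 high; sizes in mm. Origin on the table under the seal line, mid width; x runs from the latch to the sliding cover, z up. Deck and cover both have their top at z = 120. The deck with the latch covers x -160 to -16, the cover's opening x 0 to 210. Rails along the cover's sides (y = +-102) stand 5 higher.
- seal: Holder of the black rubber seal strip across the box (182 wide, 6 high, in the top plane); origin as the box's. The cover's edge meets the strip when the cover is still 6 to 13 open: this differs every time and is not measured, so feel for it. Pressed, it pushes back some 7 N per mm. By pushing the cover never press it with more than 10 N; only the latch may press harder.
- cover: Grey plate 205 x 192 x 6, slides only along the box's x. Origin on its top, middle of the edge that meets the seal; this origin's x in the box's frame is the opening (0 = hard stop, 100 = most). Starts 40 to 85 open. Friction about 2 N, stays where left.
- pull_bar (a point): Centre of the cover's pull bar: a level bar 14 x 14 thick, 90 long along y, 31 above the cover, on two posts at y = +-38, 135 from the cover's origin in x. Push on its +x side to shut the cover.
- keeper (a point): Where the centre of the loop's bar lies when hooked tight: 14.5 above the cover, 42.6 from its origin. Keeper: dark hook 12 wide (y); post 8 thick, its catch face at x = -4 from here; lip on top reaching to x = +2, underside 5 and top 11 above here. A foot 22 wide reaches to x = +16, top 6.5 below here (a bar resting on it is 2.5 below here). Axes as the box's.
- bail_bar (a point): Centre of the end bar (8 diameter, along y) of the latch's steel loop. Its two flat legs, 5 wide, 7 thick, 36 over their outsides, 26 clear between, run from the bar back to their hinge and end 4 beyond the bar: grip across the legs at the bar. Axes: x from hinge to bar, y along the bar. Starts standing up, 40 to 92 degrees above the box's +x.
- bail_hinge (a point): Hinge axis (along y) of the loop on the lever, 95 from the bar and 20 from the lever's pivot. It is stiff (0.03 N m): the loop stays where it is put, but rides up with the lever as the lever shuts, so draw the bar back under the keeper's lip before letting go. Moving the bar moves loop and lever together, as a two-bar linkage.
- lever (a joint): Lever angle: 0 = shut, flat along the box's -x; pi/2 upright; starts 1.5 to 2.1, leaning to the cover; stops at 2.3. Pivot along y at x -30, y 0, z 138 in the box's frame. Steel strip 75 long, 5 thick, 18 wide (last 26: 24 wide). Stiff (0.045 N m), stays where left. Once hooked it resists from 0.8 to 1.3 rad on, passes centre near 0.14 and then pulls itself shut.
- lever_pad (a point): Point to push on the lever: middle of its outer face (top when shut, towards the cover when upright), 60 from the pivot. Axes as the box's when shut, turning with the lever; z points out of the face.
- rest: Black rubber rest pad 18 x 22 (foot 22 x 26), its top 15.5 above the deck, 58 behind the lever's pivot; the shut lever lies on it. It gives some 8 N per mm. Origin mid underside. Never press it (through the lever) with more than 30 N.
- tin: Bystander: green tin, 74 diameter, 110 high. Origin mid underside.
- jar: Bystander: amber glass jar, 70 diameter, 100 high. Origin mid underside.
- cup: Bystander: small open steel measuring cup, 60 diameter, 50 high. Origin mid underside.

How it is judged (in metres and radians):
On the way, in this order (a step that is already met when the one before it is completed fails the run):
1. the cover is pushed up so that it bears on the seal (over 2 N), the loop not yet hooked (contact force between cover and seal above 2 N and x of cover in the frame of bin below 0.016 m), for 0.1 s.
2. the loop's bar is behind the keeper and drawn back under its lip (x of bail_bar in the frame of keeper between -0.003 and 0.003 m and z of bail_bar in the frame of keeper between -0.006 and 0.004 m), for 0.1 s.
3. the lever is past centre and down on its rest (value of joint lever below 0.06 rad), for 0.2 s.
At the end, for the whole second after the job is handed in: The lever lies within 0.06 rad of shut and at rest by itself, the loop's bar is hooked under the keeper's lip (within 3 mm along x, not more than 4 mm above or 6 mm below the keeper point), and the cover is clamped on the seal with over 8 N (all of step 2 and value of joint lever below 0.06 rad and contact force between cover and seal above 8 N and velocity of joint lever below 0.05 rad/s and linear speed of cover below 0.01 m/s); the robot touches nothing.
It fails at once if the seal is crushed by pushing the cover onto it with more than 10 N while the lever still stands open (contact force between cover and seal above 10 N and value of joint lever above 1.4 rad).
It fails at once if the lever's rest is pressed with more than 30 N (contact force between rest and anything else above 30 N).
It fails at once if a bystander is moved more than 20 mm (distance of any of tin, jar, cup from where it was at the start of the episode above 0.02 m).
It also fails if it takes over 64 s, if anything falls off the work surface, if the arm or the gripper's body presses on something with over 40 N, if the wrist force passes 120 N, or if a joint passes its speed limit or range.

ROBOT

A 7-joint arm with a two-finger parallel gripper is mounted at the origin on the work surface. World frame = base frame: x ahead of the robot, y to its left, z up, the work surface at z = 0. Lengths are in mm, angles in rad, forces in N, time in s.
With the tool pointing down it reaches from about 400 to 850 mm from the base axis. Payload 10.4 kg.
Tool frame: the origin (TCP) lies at the very end of the fingers, on their centre line; the grasp point (between the pads) lies 19 mm behind it; z points along the fingers, y is the direction in which the jaws open and shut (so a half turn about z gives the same grasp; the last joint's range is limited). The gripper opens to 85 mm and grips with 20 to 120 N. Pads are 22 mm wide; open, the fingers measure 114 mm over their backs; the gripper's body (76 mm by 85 mm) begins 54 mm behind the grasp point. The pads swing forward as they close: fully open they stand 13 mm farther back than shut.
Start: joints at [-1.16, 0.332, -0.065, 1.46, 0.022, 1.35, -0.088], TCP at [262.691, 567.137, 231.338] pointing down, gripper open.
Joint ranges: [-2.6, 2.6], [-0.5, 2.12], [-1.47, 1.34], [0.16, 2.42], [-1.27, 4.41], [0.06, 2.06], [-2.6, 2.6]. Speed limits (rad/s): [2.22, 2.22, 2.79, 2.79, 3.14, 3.14, 3.14].

INTERFACE

Orientations are given as a unit quaternion [w, x, y, z].
In Python, from station import env, camera, camera_info, workorder gives the robot as it stands.
- The arm moves only by the tool arm_command, never from a script. Its argument "series" is a list of rows, each a list of 3 entries, a list of its own where there are three numbers: the closure, from -1 (fully open) to 1 (shut), then the shift along the tool's x, y, z in cm, then the turn, a rotation vector about the tool's x, y, z in degrees. A call has 1 to 8 rows; each row shifts and turns the commanded pose from where the row before left it, along the tool's axes as they then stand; what a row does not reach is not made up. A row lasts 1/10 s, in which the tool goes at most 50 mm and 8.59 degrees, less where a joint would pass 70% of its speed; a pose out of reach is approached as far as the arm can. A call with a gripper value outside its range is refused whole. The fingers move at their own pace and stop on an object; the grip force is fixed at half the most. Time passes only in rows, so rows that do not move let the fingers close. It gives the time, the measured TCP pose, the force and the opening at its end, in the units of the state.
- env.sense(): the state, without advancing time (a new reading comes with each control period).
- camera(name): name is "side" or "top" or "wrist"; returns (picture, depth): 400x640x3 uint8, red, green, blue; 400x640 float32, mm along the optical axis (not along the pixel's ray), 0 where there is no reading.
- camera_info(name): a dict with "K" (3x3 intrinsics, pixels), "origin" and "attitude" of the camera in the world; the wrist camera has in their place "hand_eye" (4x4, takes a point from camera to tool coordinates, whose origin is the TCP and whose axes are the flange's). Camera axes: x right, y down, z forward; pixel columns grow to the right and rows downward; lengths in mm; the calibration is good to about 2 mm. A picture is of the moment at which its call begins: read the wrist's pose just before it. camera_info takes no time and is no camera call.
- workorder.close_job(): hands the job in, once; it reports no verdict.
The state is a dict: "t": time; "qpos": joint angles; "joint_velocities": joint speeds; "tau": joint torques, N m; "tcp_pos": TCP position; "eef_rot": TCP orientation; "wrist_force": force on the tool from outside, world axes, zero at the start; "moment": the same for the moment, N m; "finger_gap": opening from 0.0 (shut) to 1.0 (fully open).
Only numpy, scipy, OpenCV 4.12 (cv2) and the standard library are available. Lean on these libraries where they do the work, as an engineer would, in place of code of your own. Each camera call takes 0.05 s, during which the arm holds its last target.

## Working session

There is one attempt and no reset: what is moved stays moved. The work goes in short steps, Python scripts to look and compute and a tool call to move; the robot and the scene stay as the last step left them, time stands still between calls to the robot, and variables do not carry over. Pictures are saved under pics/ and viewed, and the job is handed in when it is done.

Besides the shell and the picture viewer there is one more tool, called as a command line: name --argument value ..., lists and objects as JSON in quotes. arm_command: Moves the arm, as the interface text tells. Its arguments: {"type":"object","properties":{"series":{"type":"array"}},"required":["series"]}

```bash
ls; mkdir -p pics; python3 - <<'E'
from station import env,camera,camera_info
import cv2,numpy as np
print(env.sense())
for n in ("side","top","wrist"):
    p,d=camera(n); cv2.imwrite(f"pics/{n}0.png",p[:,:,::-1]); np.savez(f"pics/{n}0.npz",p=p,d=d)
    print(n,camera_info(n))
E
```

```text
pics
{'t': 0.0, 'qpos': array([-1.15958788,  0.33284996, -0.06473124,  1.46093587,  0.02158877,
        1.34986918, -0.08853248]), 'joint_velocities': array([-1.09390031e-03,  3.73231203e-04,  4.29734649e-04,  1.10784556e-04,
       -1.28639904e-03,  1.13065861e-03, -7.05436765e-05]), 'tau': array([-1.48544688e-03, -6.25440788e+01,  4.84745682e-02, -3.91605663e+01,
        1.61324884e-02,  9.81865218e-03, -4.07818982e-05]), 'tcp_pos': array([262.53682098, 566.78508395, 230.53227728]), 'eef_rot': array([-1.26773203e-04,  2.15199826e-01,  9.76569797e-01, -6.71781412e-04]), 'wrist_force': array([-1.32069403, -0.17507784,  0.23547832]), 'moment': array([-0.02141393,  0.0299643 , -0.03083756]), 'finger_gap': 0.99931006118889}
side {'K': array([[397.95254479,   0.        , 319.58140286],
       [  0.        , 397.95254479, 204.42560792],
       [  0.        ,   0.        ,   1.        ]]), 'origin': array([  40.03600927, -697.30805925,  618.36420494]), 'attitude': array([-0.47405957,  0.82694225, -0.26473899,  0.14610717])}
top {'K': array([[440.33993632,   0.        , 312.06662957],
       [  0.        , 440.33993632, 199.376655  ],
       [  0.        ,   0.        ,   1.        ]]), 'origin': array([ 323.91865647,   10.39960498, 1117.78327775]), 'attitude': array([-0.07642833,  0.7128203 , -0.69316943,  0.07457933])}
wrist {'K': array([[286.48273958,   0.        , 318.48275592],
       [  0.        , 286.48273958, 197.05736155],
       [  0.        ,   0.        ,   1.        ]]), 'hand_eye': array([[ 2.59392373e-04, -9.51903894e-01, -3.06396653e-01,
         7.82425944e+01],
       [ 9.99999958e-01,  2.87202611e-04, -4.56823610e-05,
        -3.26671188e-01],
       [ 1.31483136e-04, -3.06396628e-01,  9.51903928e-01,
        -1.41049045e+02],
       [ 0.00000000e+00,  0.00000000e+00,  0.00000000e+00,
         1.00000000e+00]])}
```

View pics/side0.png

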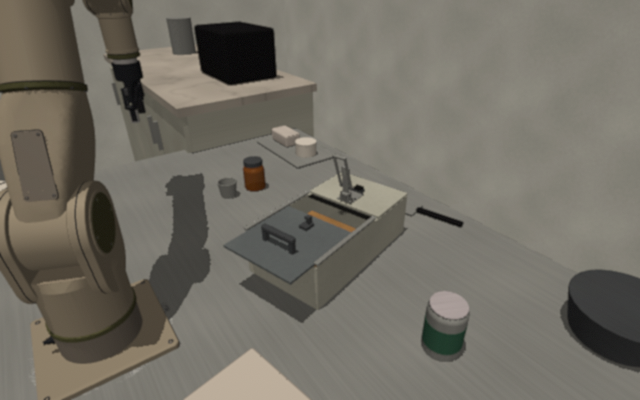

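View pics/top0.png

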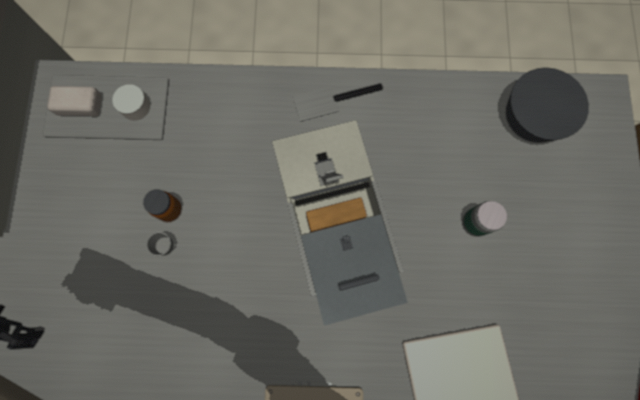

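View pics/wrist0.png

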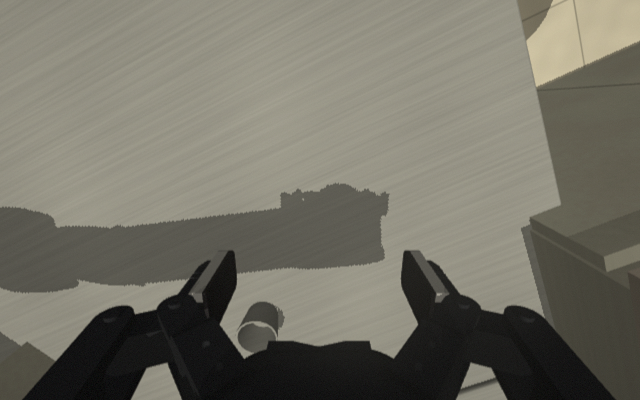

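The top view shows the box mid-image, with the deck and latch at about (322,165) and the cover at about (352,265), nearer the robot. The jar is at (160,205), the cup at (162,243) and the tin at (487,217). Next I'll zoom in and measure.

```bash
cat > h.py <<'E'
import numpy as np,cv2
from scipy.spatial.transform import Rotation as R
def rot(q): return R.from_quat([q[1],q[2],q[3],q[0]]).as_matrix()
def cam(info,tcp=None,q=None):
    if "origin" in info: return info["K"],np.array(info["origin"]),rot(info["attitude"])
    H=info["hand_eye"]; Rt=rot(q); return info["K"],Rt@H[:3,3]+tcp,Rt@H[:3,:3]
def ray(C,u,v):
    K,o,A=C; return o,A@np.array([(u-K[0,2])/K[0,0],(v-K[1,2])/K[1,1],1.])
def plane(C,u,v,z):
    o,d=ray(C,u,v); return o+d*(z-o[2])/d[2]
def dep(C,u,v,D):
    o,d=ray(C,u,v); return o+d*D
def proj(C,P):
    K,o,A=C; c=A.T@(np.array(P)-o); return K[0,0]*c[0]/c[2]+K[0,2],K[1,1]*c[1]/c[2]+K[1,2]
E
python3 - <<'E'
import numpy as np,cv2
from h import *
from station import camera_info
for n,(a,b,c,d) in dict(top=(260,110,420,330),side=(220,140,420,310)).items():
    p=np.load(f"pics/{n}0.npz")["p"][b:d,a:c,::-1]
    s=min(800/(c-a),600/(d-b)); s=int(s)
    cv2.imwrite(f"pics/{n}0z.png",cv2.resize(p,None,fx=s,fy=s,interpolation=cv2.INTER_CUBIC)); print(n,s)
T=np.load("pics/top0.npz");C=cam(camera_info("top"))
D=T["d"]
for u,v in [(290,150),(350,140),(340,250),(390,280),(450,100)]: print(u,v,dep(C,u,v,D[v,u]).round(1))
# height map of the box region
v,u=np.mgrid[100:340,250:430]
P=np.array([dep(C,a,b,D[b,a]) for a,b in zip(u.ravel(),v.ravel())]).reshape(*u.shape,3)
np.save("pics/P.npy",P)
for lo,hi in [(112,117.5),(117.5,123),(123,130),(130,300)]:
    m=(P[...,2]>lo)&(P[...,2]<hi); print(lo,hi,m.sum())
m=((P[...,2]>112)&(P[...,2]<127)).astype(np.uint8)
img=np.clip((P[...,2]-100)*3,0,255).astype(np.uint8)
cv2.imwrite("pics/hm.png",cv2.resize(img,None,fx=3,fy=2.5))
E
```

```text
top 2
side 3
290 150 [659.9  72.  118. ]
350 140 [688.  -70.4 120.9]
340 250 [425.1 -50.3 121.3]
390 280 [ 361.6 -162.8  119.8]
450 100 [ 8.550e+02 -3.521e+02  1.000e-01]
112 117.5 2730
117.5 123 10126
123 130 988
130 300 563
```

```bash
python3 -c "
import cv2
a=cv2.imread('pics/hm.png');print(a.shape)
print(cv2.imread('pics/top0z.png').shape,cv2.imread('pics/side0z.png').shape)"
```

```text
(600, 540, 3)
(440, 320, 3) (510, 600, 3)
```

View pics/top0z.png

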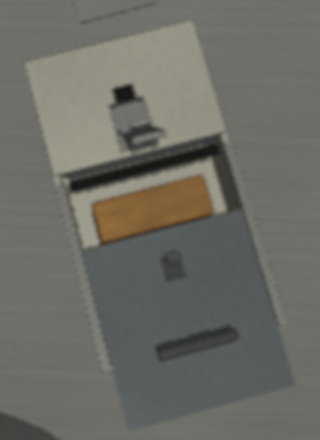

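View pics/side0z.png

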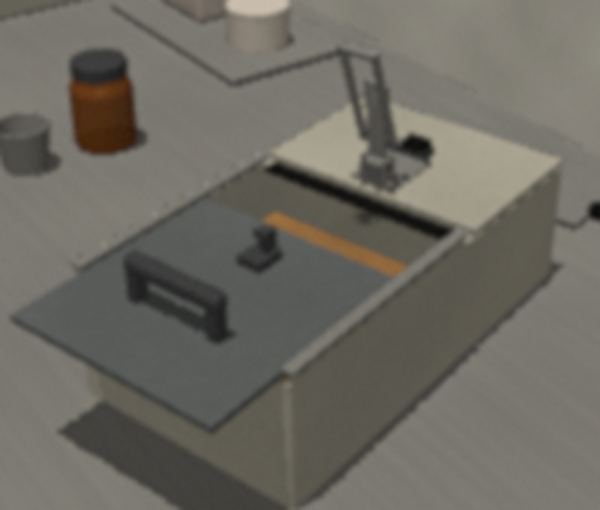

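View pics/hm.png

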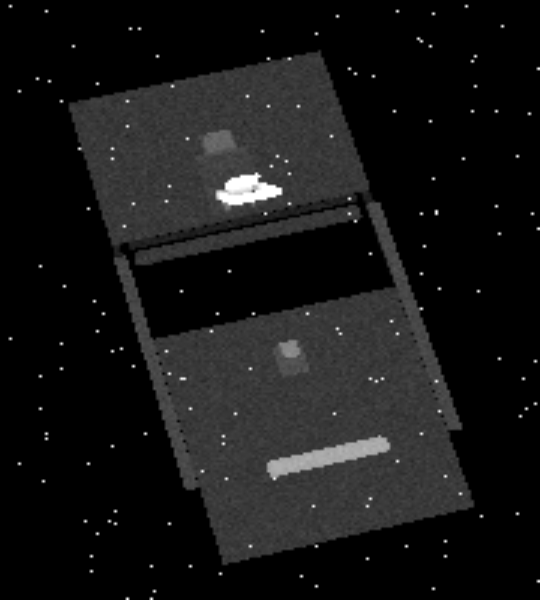

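```bash
python3 - <<'E'
import numpy as np,cv2
from h import *
P=np.load("pics/P.npy");Z=P[...,2]
m=((Z>116)&(Z<125)).astype(np.uint8); m=cv2.medianBlur(m,3)
n,l,st,ce=cv2.connectedComponentsWithStats(m,connectivity=4)
for i in range(1,n):
    if st[i,4]<800: continue
    q=P[...,:2][l==i].astype(np.float32); r=cv2.minAreaRect(q); print(i,st[i],r); print(cv2.boxPoints(r).round(1).tolist(), q.mean(0))
for lo,hi,nm in [(145,156,'bar'),(128,145,'mid'),(160,300,'latch')]:
    mm=cv2.medianBlur(((Z>lo)&(Z<hi)).astype(np.uint8),3)
    n,l,st,ce=cv2.connectedComponentsWithStats(mm)
    for i in range(1,n):
        if st[i,4]<12: continue
        q=P[l==i]; print(nm,st[i,4],q.mean(0).round(1),q.min(0).round(1),q.max(0).round(1),cv2.minAreaRect(q[:,:2].astype(np.float32)))
E
```

```text
1 [  23   21  100   77 4796] ((532.6478271484375, -37.53370666503906), (373.39385986328125, 209.8543243408203), 16.403432846069336)
[[323.8999938964844, 10.399999618530273], [383.20001220703125, -190.89999389648438], [741.4000244140625, -85.5], [682.0999755859375, 115.80000305175781]] [641.0585     -3.7655468]
5 [  38  103  120  123 8112] ((423.147705078125, -69.9425048828125), (283.8284912109375, 212.82916259765625), 16.454275131225586)
[[256.8999938964844, -8.100000381469727], [317.20001220703125, -212.1999969482422], [589.4000244140625, -131.8000030517578], [529.0999755859375, 72.30000305175781]] [386.96124 -78.46033]
mid 72 [641.3  -5.4 133.7] [631.3 -16.3 127. ] [652.1   5.1 138.2] ((642.1804809570312, -4.725878715515137), (17.870162963867188, 21.600875854492188), 17.4105224609375)
mid 19 [448.7 -59.1 140.7] [442.6 -66.2 128.2] [454.4 -55.6 146.2] ((449.4220275878906, -59.32594680786133), (6.582908630371094, 13.783384323120117), 43.259151458740234)
latch 167 [571.  -24.3 220.9] [323.9 -46.4 121.4] [ 607.3   10.4 1117.8] ((465.30303955078125, -19.28955841064453), (42.50973129272461, 285.7915954589844), 86.60118103027344)
```

```bash
cat >> h.py <<'E'
YAW=np.deg2rad(196.5); O=np.array([558.3,-30.1,0.])
def setbox(o,y):
    global O,YAW; O=np.array(o);YAW=y
def RB(): return R.from_euler('z',YAW).as_matrix()
def tobox(P): return (np.asarray(P)-O)@RB()
def toworld(P): return np.asarray(P)@RB().T+O
E
python3 - <<'E'
import numpy as np,cv2
from h import *
P=np.load("pics/P.npy").reshape(-1,3);P=P[P[:,2]<400]
B=tobox(P); 
def edge(sel,ax,hi,bins):
    q=B[sel]; out=[]
    o=1-ax
    for a,b in zip(bins[:-1],bins[1:]):
        w=q[(q[:,o]>a)&(q[:,o]<b)]
        if len(w)>5: out.append(((a+b)/2,(np.percentile(w[:,ax],98) if hi else np.percentile(w[:,ax],2))))
    out=np.array(out); s,c=np.polyfit(out[:,0],out[:,1],1); return round(np.rad2deg(np.arctan(s)),2),round(c,2),out[:,1].std().round(2)
z=B[:,2]; top=(z>116)&(z<127)&(np.abs(B[:,1])<130)&(B[:,0]<330)&(B[:,0]>-190)
deck=top&(B[:,0]<-20)
print("deck far", edge(deck,0,0,np.linspace(-95,95,12)))
print("deck y-",edge(deck,1,0,np.linspace(-150,-25,9)),"y+",edge(deck,1,1,np.linspace(-150,-25,9)))
cov=top&(B[:,0]>25)&(np.abs(B[:,1])<90)
print("cover near",edge(cov,0,0,np.linspace(-85,85,10)),"far",edge(cov,0,1,np.linspace(-85,85,10)))
rl=(z>122)&(z<129)&(B[:,0]>10)&(B[:,0]<200)
print("rails",edge(rl&(B[:,1]<-94),1,0,np.linspace(10,190,9)),edge(rl&(B[:,1]>94),1,1,np.linspace(10,190,9)))
for nm,s in dict(bar=(z>145)&(z<158)&(B[:,0]>100),keep=(z>140)&(z<150)&(B[:,0]>60)&(B[:,0]<140)&(abs(B[:,1])<30),foot=(z>123.5)&(z<133)&(B[:,0]>60)&(B[:,0]<160)&(abs(B[:,1])<30),latch=(z>150)&(B[:,0]<60)&(abs(B[:,1])<30)&(B[:,0]>-60)).items():
    q=B[s]; print(nm,len(q),q.mean(0).round(1),np.percentile(q,2,0).round(1),np.percentile(q,98,0).round(1))
q=B[(z>150)&(B[:,0]<60)&(abs(B[:,1])<30)&(B[:,0]>-60)]; print(q[q[:,2].argsort()][::6].round(0).tolist())
print(np.median(z[cov]),np.median(z[deck]))
E
```

```text
deck far (np.float64(0.19), np.float64(-156.17), np.float64(0.6))
deck y- (np.float64(-0.09), np.float64(-100.74), np.float64(0.18)) y+ (np.float64(0.69), np.float64(101.06), np.float64(0.72))
cover near (np.float64(-0.04), np.float64(82.21), np.float64(0.41)) far (np.float64(-0.0), np.float64(278.97), np.float64(0.32))
rails (np.float64(-0.07), np.float64(-106.28), np.float64(0.15)) (np.float64(0.11), np.float64(105.46), np.float64(0.2))
bar 240 [207.3  -0.8 155.2] [116.4 -43.8 145.8] [219.6  41.9 157.9]
keep 36 [115.6  -0.5 144.6] [109.   -6.2 141.2] [122.5   5.3 147.4]
foot 95 [124.7  -0.8 126.7] [106.4 -17.7 123.7] [136.1  22.3 130.8]
latch 172 [-15.1  -1.4 216.1] [-31.9 -18.  158.7] [  2.6  16.6 252.3]
[[-33.0, -9.0, 157.0], [-30.0, 11.0, 160.0], [-26.0, -2.0, 168.0], [-29.0, -18.0, 173.0], [-28.0, -9.0, 176.0], [-25.0, 13.0, 181.0], [-25.0, -6.0, 189.0], [-27.0, -12.0, 191.0], [-28.0, -12.0, 194.0], [-25.0, 3.0, 198.0], [-25.0, 7.0, 202.0], [-14.0, -18.0, 207.0], [-25.0, 0.0, 210.0], [-29.0, -1.0, 211.0], [-16.0, 13.0, 212.0], [-26.0, -6.0, 212.0], [-26.0, -2.0, 215.0], [-9.0, 17.0, 233.0], [-5.0, -5.0, 246.0], [2.0, 17.0, 248.0], [-4.0, 10.0, 248.0], [2.0, -15.0, 249.0], [-2.0, 3.0, 249.0], [1.0, 12.0, 250.0], [-4.0, -14.0, 250.0], [-2.0, 1.0, 251.0], [1.0, -15.0, 251.0], [2.0, 8.0, 252.0], [2.0, -5.0, 252.0]]
119.23915557079374 119.13324338126858
```

The box frame and the cover opening (about 78 mm) agree with the given sizes. The loop bar is at about box (-1, 0, 249) and the lever is near upright. Now a planning helper, then the approach.

```bash
cat >> h.py <<'E'
def plan(target_box, tilt_deg=0., s=None):
    """print tool-frame shift (cm) and remaining turn (deg) to TCP at box point, tool x=-bx,y=+by,z=-bz, tilted: + = tip swings to box +x"""
    from station import env
    s=s or env.sense(); A=rot(s["eef_rot"]); p=s["tcp_pos"]
    base=np.diag([-1.,1.,-1.]); T=RB()@R.from_euler('y',-tilt_deg,degrees=True).as_matrix()@base
    d=toworld(target_box)-p
    print("t",round(s["t"],2),"box",tobox(p).round(1),"dtool cm",(A.T@d/10).round(2),"turn",np.rad2deg(R.from_matrix(A.T@T).as_rotvec()).round(1),"F box",(s["wrist_force"]@RB()).round(1),"q",s["qpos"].round(2),"gap",round(s["finger_gap"],2))
def st():
    from station import env
    s=env.sense(); A=RB().T@rot(s["eef_rot"]); z=A[:,2]
    print("t",round(s["t"],2),"box",tobox(s["tcp_pos"]).round(1),"tilt",np.rad2deg(np.arctan2(z[0],-z[2])).round(1),"F box",(s["wrist_force"]@RB()).round(1),"q",s["qpos"].round(2),"gap",round(s["finger_gap"],2))
E
python3 - <<'E'
from h import *
st()
for w in [(430,300,330),(440,-60,330)]:
    plan(tobox(np.array(w,float)))
E
```

```text
t 0.15 box [ 114.  -656.3  230.7] tilt 0.0 F box [ 0.5  0.3 -0.4] q [-1.16  0.33 -0.06  1.46  0.02  1.35 -0.09] gap 1.0
t 0.15 box [ 114.  -656.3  230.7] dtool cm [-26.41 -17.19  -9.91] turn [-0.000e+00  1.000e-01  1.386e+02] F box [ 0.5  0.3 -0.4] q [-1.16  0.33 -0.06  1.46  0.02  1.35 -0.09] gap 1.0
t 0.15 box [ 114.  -656.3  230.7] dtool cm [-42.45 -49.43  -9.87] turn [-0.000e+00  1.000e-01  1.386e+02] F box [ 0.5  0.3 -0.4] q [-1.16  0.33 -0.06  1.46  0.02  1.35 -0.09] gap 1.0
```

arm_command --series '[[1,[-3.3,-2.1,-1.3],[0,0,0]],[1,[-3.3,-2.1,-1.3],[0,0,0]],[1,[-3.3,-2.1,-1.3],[0,0,0]],[1,[-3.3,-2.1,-1.3],[0,0,0]],[1,[-3.3,-2.1,-1.3],[0,0,0]],[1,[-3.3,-2.1,-1.3],[0,0,0]],[1,[-3.3,-2.2,-1.2],[0,0,0]],[1,[-3.3,-2.2,-1],[0,0,0]]]'

```text
t: 0.95
tcp_pos: [431.4, 300.4, 331.9]
eef_rot: [0.0, 0.215, 0.977, 0.0]
wrist_force: [0.1, 0.8, 0.1]
finger_gap: 0.002
```

```bash
python3 -c "
from h import *
plan(tobox(np.array((440.,-60,330))))"
```

```text
t 0.95 box [  27.8 -353.   331.9] dtool cm [-15.93 -32.34   0.18] turn [  0.   -0.  138.6] F box [-0.3 -0.8  0.1] q [-0.82  0.07  0.13  1.56 -0.01  1.51  0.45] gap 0.0
```

arm_command --series '[[1,[-2,-4,0],[0,0,0]],[1,[-2,-4,0],[0,0,0]],[1,[-2,-4,0],[0,0,0]],[1,[-2,-4,0],[0,0,0]],[1,[-2,-4,0],[0,0,0]],[1,[-2,-4,0],[0,0,0]],[1,[-2,-4,0],[0,0,0]],[1,[-2,-4.3,0],[0,0,0]]]'

```text
t: 1.75
tcp_pos: [439.8, -60.0, 331.2]
eef_rot: [0.0, 0.215, 0.977, 0.0]
wrist_force: [0.5, 0.4, -0.0]
finger_gap: -0.001
```

arm_command --series '[[1,[0,0,0],[0,0,8.5]],[1,[0,0,0],[0,0,8.5]],[1,[0,0,0],[0,0,8.5]],[1,[0,0,0],[0,0,8.5]],[1,[0,0,0],[0,0,8.5]],[1,[0,0,0],[0,0,8.5]],[1,[0,0,0],[0,0,8.5]],[1,[0,0,0],[0,0,8.5]]]'

```text
t: 2.55
tcp_pos: [440.1, -58.5, 331.1]
eef_rot: [-0.0, 0.727, 0.687, -0.0]
wrist_force: [0.2, 0.9, -0.5]
finger_gap: 0.001
```

arm_command --series '[[1,[0,0,0],[0,0,8.5]],[1,[0,0,0],[0,0,8.5]],[1,[0,0,0],[0,0,8.5]],[1,[0,0,0],[0,0,8.5]],[1,[0,0,0],[0,0,8.5]],[1,[0,0,0],[0,0,8.5]],[1,[0,0,0],[0,0,8.5]],[1,[0,0,0],[0,0,8.5]]]'

```text
t: 3.35
tcp_pos: [440.1, -58.4, 331.1]
eef_rot: [-0.0, 0.987, 0.163, -0.0]
wrist_force: [0.4, -0.4, -0.7]
finger_gap: 0.001
```

```bash
python3 -c "
from h import *
plan([255,0,200],25);st()"
```

```text
t 3.35 box [121.4  -6.4 331.1] dtool cm [-13.37   0.11  13.11] turn [  0.5 -25.    2.3] F box [-0.3  0.5 -0.7] q [-0.33 -0.13  0.32  1.75  0.04  1.51 -1.25] gap 0.0
t 3.35 box [121.4  -6.4 331.1] tilt 0.0 F box [-0.3  0.5 -0.7] q [-0.33 -0.13  0.32  1.75  0.04  1.51 -1.25] gap 0.0
```

arm_command --series '[[1,[-3.4,0,0],[0,0,2.3]],[1,[-3.4,0.6,0],[0,0,0]],[1,[-3.3,0,0],[0,0,0]],[1,[-3.3,0,0],[0,-6,0]],[1,[0,0,0],[0,-7,0]],[1,[0,0,0],[0,-6,0]],[1,[0,0,0],[0,-6,0]]]'

```text
t: 4.05
tcp_pos: [314.2, -104.2, 331.7]
eef_rot: [0.032, 0.965, 0.143, -0.216]
wrist_force: [-0.5, -0.8, -0.1]
finger_gap: 0.001
```

```bash
python3 -c "
from h import *
plan([252,0,142],25);st()"
```

```text
t 4.05 box [255.1   1.8 331.7] dtool cm [ 8.35 -0.17 17.03] turn [0.1 0.2 0.3] F box [ 0.7  0.6 -0.1] q [-0.3  -0.09  0.31  1.78  0.16  1.86 -1.25] gap 0.0
t 4.05 box [255.1   1.8 331.7] tilt 25.2 F box [ 0.7  0.6 -0.1] q [-0.3  -0.09  0.31  1.78  0.16  1.86 -1.25] gap 0.0
```

arm_command --series '[[1,[2,0,4.2],[0,0,0]],[1,[2,0,4.2],[0,0,0]],[1,[2,0,4.2],[0,0,0]],[1,[2.2,-0.1,4.2],[0,0,0]],[1,[0,0,0],[0,0,0]]]'

```text
t: 4.55
tcp_pos: [313.8, -102.1, 140.9]
eef_rot: [0.031, 0.965, 0.143, -0.218]
wrist_force: [-0.3, -0.7, 0.5]
finger_gap: 0.002
```

```bash
python3 -c "
from h import *
plan([200,0,142],25);st()
from station import camera
import cv2
p,d=camera('side');cv2.imwrite('pics/s1.png',cv2.resize(p[120:330,180:440,::-1],None,fx=3,fy=2.8))
"
```

```text
t 4.55 box [254.9  -0.4 140.9] dtool cm [ 4.9   0.07 -2.46] turn [0.1 0.5 0.4] F box [0.5 0.6 0.5] q [-0.28  0.08  0.33  2.05  0.12  1.44 -1.27] gap 0.0
t 4.55 box [254.9  -0.4 140.9] tilt 25.5 F box [0.5 0.6 0.5] q [-0.28  0.08  0.33  2.05  0.12  1.44 -1.27] gap 0.0
```

View pics/s1.png

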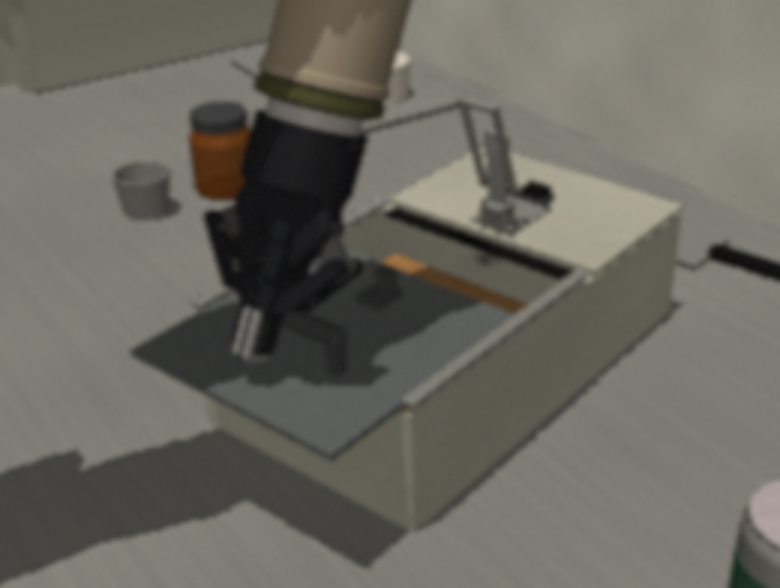

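arm_command --series '[[1,[0.9,0,-0.43],[0,0,0]],[1,[0.9,0,-0.43],[0,0,0]],[1,[0.9,0,-0.43],[0,0,0]],[1,[0.9,0,-0.43],[0,0,0]],[1,[0.9,0,-0.43],[0,0,0]]]'

```text
t: 5.1
tcp_pos: [366.3, -88.0, 146.1]
eef_rot: [0.032, 0.966, 0.143, -0.213]
wrist_force: [-2.5, -2.5, 6.1]
finger_gap: 0.002
```

```bash
python3 -c "
from h import *
plan([200,0,142],25);st()
"
```

```text
t 5.1 box [200.5   0.9 146.1] dtool cm [ 0.22 -0.09  0.35] turn [ 0.2 -0.1  0.3] F box [3.2 1.7 6.1] q [-0.29  0.17  0.32  1.93  0.08  1.46 -1.27] gap 0.0
t 5.1 box [200.5   0.9 146.1] tilt 24.9 F box [3.2 1.7 6.1] q [-0.29  0.17  0.32  1.93  0.08  1.46 -1.27] gap 0.0
```

arm_command --series '[[1,[-1.2,0,0.5],[0,0,0]],[1,[0,0,0],[0,8.3,0]],[1,[0,0,0],[0,8.3,0]],[1,[0,0,0],[0,8.3,0]],[1,[0,0,0],[0,0,0]]]'

```text
t: 5.6
tcp_pos: [351.0, -92.3, 146.6]
eef_rot: [-0.001, 0.989, 0.145, 0.004]
wrist_force: [-0.0, 1.6, -0.0]
finger_gap: 0.003
```

```bash
python3 - <<'E'
from h import *
from station import camera,camera_info
C=cam(camera_info("top"));p,D=camera("top")
plan([200,0,144],0);st()
B=[]
for v in range(190,340):
    for u in range(280,420):
        if D[v,u]>0: B.append(tobox(dep(C,u,v,D[v,u])))
B=np.array(B);np.save("pics/B1.npy",B)
z=B[:,2]
k=B[(z>140)&(z<150)&(abs(B[:,1])<12)&(B[:,0]<140)&(B[:,0]>20)]
print("keeper",len(k),k.mean(0) if len(k) else 0)
c=B[(z>114)&(z<122.5)&(B[:,1]>50)&(B[:,1]<85)&(B[:,0]>15)]
print("cover x ends y+",np.percentile(c[:,0],[1,99]))
c=B[(z>114)&(z<122.5)&(B[:,1]<-50)&(B[:,1]>-85)&(B[:,0]>15)]
print("cover x ends y-",np.percentile(c[:,0],[1,99]))
E
```

```text
t 5.65 box [215.6   0.6 146.6] dtool cm [ 1.56 -0.05  0.26] turn [-0.  -0.2  0.3] F box [-0.   0.   0.8] q [-0.25 -0.23  0.34  2.21  0.08  1.14 -1.23] gap 0.0
t 5.65 box [215.6   0.6 146.6] tilt -0.2 F box [-0.   0.   0.8] q [-0.25 -0.23  0.34  2.21  0.08  1.14 -1.23] gap 0.0
keeper 36 [ 78.3379012   -0.38436531 144.35194371]
cover x ends y+ [ 41.56501273 147.95328583]
cover x ends y- [ 42.56422209 243.35191946]
```

arm_command --series '[[1,[0.7,-0.05,0.35],[0,0,0]],[1,[1,0,0],[0,0,0]],[1,[0.8,0,0],[0,0,0]],[1,[0.8,0,0],[0,0,0]],[1,[0.5,0,0],[0,0,0]],[1,[0.2,0,0],[0,0,0]],[1,[0,0,0],[0,0,0]]]'

```text
t: 6.35
tcp_pos: [390.7, -79.5, 141.7]
eef_rot: [0.0, 0.989, 0.147, -0.001]
wrist_force: [-0.7, 0.5, 0.0]
finger_gap: -0.002
```

```bash
python3 -c "
from h import *
st()
"
```

```text
t 6.35 box [174.7  -0.2 141.7] tilt 0.1 F box [ 0.5 -0.6  0. ] q [-0.27 -0.12  0.34  2.14  0.05  1.11 -1.23] gap -0.0
```

arm_command --series '[[1,[0.2,0,0],[0,0,0]],[1,[0.2,0,0],[0,0,0]]]'

```text
t: 6.55
tcp_pos: [394.0, -78.6, 141.7]
eef_rot: [0.0, 0.989, 0.146, -0.001]
wrist_force: [-2.0, -0.7, -1.4]
finger_gap: -0.001
```

arm_command --series '[[1,[0.2,0,0],[0,0,0]]]'

```text
t: 6.65
tcp_pos: [396.1, -77.9, 141.8]
eef_rot: [0.0, 0.989, 0.146, -0.001]
wrist_force: [-1.7, -1.1, -0.9]
finger_gap: 0.004
```

```bash
python3 -c "
from h import *
st()
"
```

```text
t 6.65 box [169.1  -0.2 141.8] tilt 0.1 F box [ 1.9  0.6 -0.9] q [-0.28 -0.11  0.34  2.13  0.04  1.11 -1.23] gap 0.0
```

arm_command --series '[[1,[0.1,0,0],[0,0,0]],[1,[0.1,0,0],[0,0,0]]]'

```text
t: 6.85
tcp_pos: [398.1, -77.3, 141.8]
eef_rot: [0.0, 0.989, 0.146, -0.001]
wrist_force: [-0.9, -1.9, -0.7]
finger_gap: 0.002
```

arm_command --series '[[1,[0.07,0,0],[0,0,0]]]'

```text
t: 6.95
tcp_pos: [398.8, -77.1, 141.8]
eef_rot: [0.0, 0.989, 0.146, -0.001]
wrist_force: [-3.0, -1.0, -0.8]
finger_gap: 0.004
```

arm_command --series '[[1,[0.07,0,0],[0,0,0]]]'

```text
t: 7.05
tcp_pos: [399.5, -76.9, 141.8]
eef_rot: [0.0, 0.989, 0.146, -0.001]
wrist_force: [-2.2, -0.7, -1.7]
finger_gap: -0.001
```

arm_command --series '[[1,[0.07,0,0],[0,0,0]]]'

```text
t: 7.15
tcp_pos: [400.1, -76.7, 141.8]
eef_rot: [0.0, 0.989, 0.146, -0.001]
wrist_force: [-1.6, -2.2, -1.3]
finger_gap: 0.001
```

arm_command --series '[[1,[0.07,0,0],[0,0,0]]]'

```text
t: 7.25
tcp_pos: [400.8, -76.5, 141.8]
eef_rot: [0.0, 0.989, 0.146, -0.001]
wrist_force: [-2.8, -1.6, -1.3]
finger_gap: -0.001
```

arm_command --series '[[1,[0.07,0,0],[0,0,0]]]'

```text
t: 7.35
tcp_pos: [401.5, -76.3, 141.8]
eef_rot: [0.0, 0.989, 0.146, -0.001]
wrist_force: [-1.1, -1.1, -1.3]
finger_gap: -0.001
```

arm_command --series '[[1,[0.07,0,0],[0,0,0]]]'

```text
t: 7.45
tcp_pos: [402.2, -76.1, 141.8]
eef_rot: [0.0, 0.989, 0.146, -0.001]
wrist_force: [-1.8, -1.6, -1.7]
finger_gap: -0.002
```

arm_command --series '[[1,[0.05,0,0],[0,0,0]]]'

```text
t: 7.55
tcp_pos: [402.7, -75.9, 141.8]
eef_rot: [0.0, 0.989, 0.146, -0.001]
wrist_force: [-1.1, -1.6, -1.6]
finger_gap: 0.002
```

arm_command --series '[[1,[0.05,0,0],[0,0,0]]]'

```text
t: 7.65
tcp_pos: [403.1, -75.8, 141.8]
eef_rot: [0.0, 0.989, 0.146, -0.001]
wrist_force: [-1.1, -1.7, -1.4]
finger_gap: 0.001
```

arm_command --series '[[1,[0.05,0,0],[0,0,0]]]'

```text
t: 7.75
tcp_pos: [403.6, -75.6, 141.8]
eef_rot: [0.0, 0.989, 0.146, -0.001]
wrist_force: [-1.8, -2.7, -1.7]
finger_gap: 0.0
```

arm_command --series '[[1,[0.05,0,0],[0,0,0]]]'

```text
t: 7.85
tcp_pos: [404.1, -75.5, 141.8]
eef_rot: [0.0, 0.989, 0.146, -0.001]
wrist_force: [-1.9, -2.4, -0.4]
finger_gap: -0.002
```

arm_command --series '[[1,[0.05,0,0],[0,0,0]]]'

```text
t: 7.95
tcp_pos: [404.6, -75.4, 141.8]
eef_rot: [0.0, 0.989, 0.146, -0.001]
wrist_force: [-1.9, -1.5, -1.4]
finger_gap: -0.002
```

arm_command --series '[[1,[0.05,0,0],[0,0,0]]]'

```text
t: 8.05
tcp_pos: [405.0, -75.2, 141.8]
eef_rot: [0.0, 0.989, 0.146, -0.001]
wrist_force: [-2.1, -1.7, -1.2]
finger_gap: 0.001
```

arm_command --series '[[1,[0.05,0,0],[0,0,0]]]'

```text
t: 8.15
tcp_pos: [405.4, -75.1, 141.8]
eef_rot: [0.0, 0.989, 0.146, -0.001]
wrist_force: [-4.8, -3.0, 0.6]
finger_gap: -0.003
```

arm_command --series '[[1,[0.05,0,0],[0,0,0]]]'

```text
t: 8.25
tcp_pos: [405.6, -75.0, 141.8]
eef_rot: [0.0, 0.989, 0.146, -0.001]
wrist_force: [-5.1, -3.1, 1.8]
finger_gap: 0.002
```

arm_command --series '[[1,[0.05,0,0],[0,0,0]]]'

```text
t: 8.35
tcp_pos: [405.9, -75.0, 141.7]
eef_rot: [0.0, 0.989, 0.146, -0.002]
wrist_force: [-6.6, -2.8, 4.0]
finger_gap: 0.003
```

Contact: about 7 N along the box, which leaves about 5 N on the seal after friction. I'll hold here.

arm_command --series '[[1,[0,0,0],[0,0,0]],[1,[0,0,0],[0,0,0]],[1,[0,0,0],[0,0,0]]]'

```text
t: 8.65
tcp_pos: [405.9, -75.0, 141.8]
eef_rot: [0.0, 0.989, 0.146, -0.001]
wrist_force: [-6.3, -2.4, 3.0]
finger_gap: 0.001
```

```bash
python3 -c "
from h import *
st()
"
```

```text
t 8.65 box [158.9  -0.3 141.8] tilt 0.2 F box [6.7 0.5 3. ] q [-0.28 -0.08  0.34  2.11  0.03  1.11 -1.23] gap 0.0
```

arm_command --series '[[1,[-1.2,0,0],[0,0,0]],[1,[-1.2,0,0],[0,0,0]],[0,[0,0,-5],[0,0,0]],[0,[0,0,-5],[0,0,0]],[0,[0,0,-5],[0,0,0]],[0,[0,0,-4],[0,0,0]],[0,[0,0,0],[0,0,0]]]'

```text
t: 9.35
tcp_pos: [385.0, -82.0, 337.2]
eef_rot: [0.0, 0.989, 0.146, 0.004]
wrist_force: [-0.1, 0.2, -0.6]
finger_gap: 0.501
```

```bash
python3 - <<'E'
from h import *
from station import camera,camera_info,env
s=env.sense();st()
for n in("top","side","wrist"):
    i=camera_info(n)
    s=env.sense();p,D=camera(n);np.savez(f"pics/{n}2.npz",p=p,d=D,tcp=s["tcp_pos"],q=s["eef_rot"]);cv2.imwrite(f"pics/{n}2.png",p[:,:,::-1])
    if n=="side": cv2.imwrite("pics/side2z.png",cv2.resize(p[130:290,240:420,::-1],None,fx=4,fy=3.7,interpolation=cv2.INTER_CUBIC))
C=cam(camera_info("top"));D=np.load("pics/top2.npz")["d"]
B=[tobox(dep(C,u,v,D[v,u])) for v in range(120,340) for u in range(260,420) if D[v,u]>0]
B=np.array(B);z=B[:,2]
k=B[(z>140)&(z<150)&(abs(B[:,1])<12)&(B[:,0]<140)&(B[:,0]>20)];print("keeper",len(k),k.mean(0) if len(k) else 0)
k=B[(z>120)&(abs(B[:,1])<30)&(B[:,0]<30)&(B[:,0]>-60)&(z<260)];print(k[(k[:,2]>240)].round(0).tolist());print(k[(k[:,2]>160)&(k[:,2]<240)].round(0).tolist())
E
```

```text
t 9.35 box [180.9   0.5 337.2] tilt -0.4 F box [ 0.1 -0.2 -0.6] q [-0.28 -0.27  0.3   1.84  0.08  1.54 -1.27] gap 0.5
keeper 37 [ 46.41121851  -0.44033272 144.65170955]
[[-5.0, 10.0, 248.0], [-4.0, 12.0, 248.0], [-3.0, 13.0, 251.0], [-3.0, 16.0, 249.0], [-2.0, 17.0, 251.0], [-5.0, 1.0, 248.0], [-4.0, 3.0, 249.0], [-3.0, 5.0, 249.0], [-3.0, 7.0, 250.0], [-2.0, 9.0, 251.0], [-2.0, 11.0, 247.0], [-1.0, 13.0, 249.0], [0.0, 15.0, 252.0], [1.0, 17.0, 252.0], [-4.0, -7.0, 250.0], [-3.0, -5.0, 251.0], [-4.0, -3.0, 248.0], [-3.0, -1.0, 248.0], [-2.0, 0.0, 251.0], [-2.0, 3.0, 250.0], [-0.0, 4.0, 252.0], [-0.0, 6.0, 251.0], [0.0, 8.0, 250.0], [1.0, 10.0, 252.0], [1.0, 13.0, 247.0], [2.0, 14.0, 250.0], [2.0, 16.0, 251.0], [-6.0, -15.0, 242.0], [-4.0, -14.0, 250.0], [-3.0, -12.0, 250.0], [-2.0, -10.0, 252.0], [-2.0, -8.0, 251.0], [-2.0, -6.0, 249.0], [-1.0, -4.0, 251.0], [-1.0, -2.0, 249.0], [0.0, -0.0, 251.0], [1.0, 2.0, 251.0], [1.0, 4.0, 252.0], [1.0, 6.0, 249.0], [2.0, 8.0, 249.0], [2.0, 10.0, 249.0], [2.0, 12.0, 247.0], [-3.0, -18.0, 249.0], [-3.0, -16.0, 249.0], [-1.0, -14.0, 252.0], [-1.0,
[... 1959 characters left out ...]
, 211.0], [-32.0, -14.0, 165.0], [-33.0, -12.0, 161.0], [-32.0, -10.0, 163.0], [-27.0, -9.0, 177.0], [-26.0, -8.0, 182.0], [-26.0, -5.0, 178.0], [-26.0, -3.0, 177.0], [-27.0, 0.0, 171.0], [-26.0, 2.0, 172.0], [-26.0, 5.0, 168.0], [-25.0, 7.0, 169.0], [-28.0, -18.0, 174.0], [-24.0, -17.0, 188.0], [-20.0, -16.0, 202.0], [-18.0, -15.0, 206.0], [-28.0, -9.0, 167.0], [-27.0, -7.0, 170.0], [-27.0, -4.0, 167.0], [-27.0, -2.0, 165.0], [-27.0, 1.0, 162.0], [-27.0, -18.0, 169.0], [-21.0, -18.0, 191.0], [-16.0, -18.0, 210.0], [-11.0, -17.0, 227.0], [-8.0, -17.0, 239.0], [-21.0, -18.0, 184.0], [-15.0, -18.0, 207.0], [-8.0, -18.0, 229.0], [-15.0, -18.0, 196.0], [-8.0, -18.0, 220.0], [-2.0, -18.0, 237.0]]
```

View pics/side2z.png

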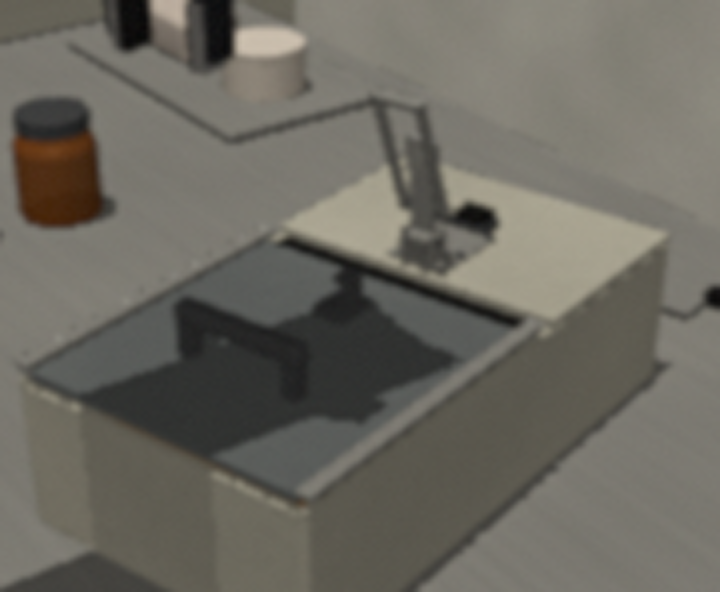

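View pics/wrist2.png

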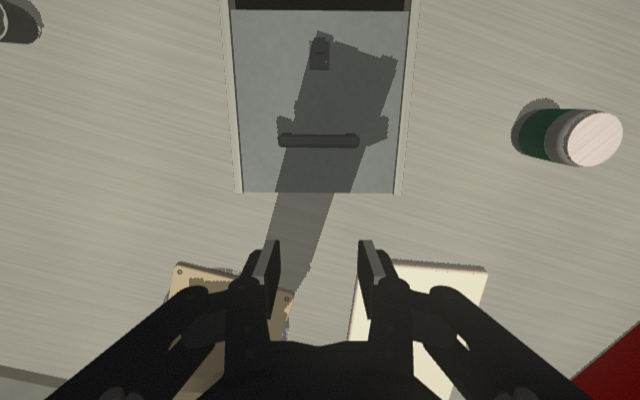

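```bash
cat >> h.py <<'E'
def TR(tilt): return R.from_euler('y',-tilt,degrees=True).as_matrix()@np.diag([-1.,1.,-1.])
def wayp(wps,back=10.,first=None):
    """wps: list of (bar x,y,z,tilt) box frame; prints rows shift cm (axes at row start), turn about y deg. First from sensed pose."""
    from station import env
    s=env.sense(); p=tobox(s["tcp_pos"]); A=RB().T@rot(s["eef_rot"])
    for x,y,z,t in wps:
        T=TR(t); q=np.array([x,y,z])+back*T[:,2]
        print([x,y,z,t],"shift",(A.T@(q-p)/10).round(2).tolist(),"turn",np.rad2deg(R.from_matrix(A.T@T).as_rotvec()).round(1).tolist())
        p,A=q,T
E
python3 -c "
from h import *
st()
wayp([(140,-.5,330,0),(-1,-.5,300,15),(-1,-.5,248,15)])"
```

```text
t 9.5 box [ 1.826e+02 -2.000e-01  3.313e+02] tilt 0.1 F box [ 0.6 -0.2 -0.7] q [-0.28 -0.26  0.3   1.85  0.08  1.54 -1.27] gap 0.5
[140, -0.5, 330, 0] shift [4.26, -0.0, 1.13] turn [-0.0, 0.1, 0.3]
[-1, -0.5, 300, 15] shift [13.84, 0.0, 2.97] turn [0.0, -15.0, 0.0]
[-1, -0.5, 248, 15] shift [1.35, 0.0, 5.02] turn [0.0, 0.0, 0.0]
```

arm_command --series '[[-0.4,[3.6,0,0.8],[0,0,0.3]],[-0.4,[3.6,0,0.8],[0,0,0]],[-0.4,[3.6,0,0.8],[0,0,0]],[-0.4,[3.6,0,0.8],[0,0,0]],[-0.4,[3.7,0,0.8],[0,0,0]],[-0.4,[0,0,0],[0,-7.5,0]],[-0.4,[0,0,0],[0,-7.5,0]],[-0.4,[0,0,0],[0,0,0]]]'

```text
t: 10.3
tcp_pos: [557.0, -28.2, 285.9]
eef_rot: [0.019, 0.98, 0.144, -0.137]
wrist_force: [0.6, 0.7, -0.8]
finger_gap: 0.702
```

```bash
python3 -c "
from h import *
st()
wayp([(-1,-.5,248,15)])
from station import camera
p,d=camera('wrist');cv2.imwrite('pics/w3.png',p[:,:,::-1])
p,d=camera('side');cv2.imwrite('pics/s3.png',cv2.resize(p[60:290,240:420,::-1],None,fx=4,fy=2.6,interpolation=cv2.INTER_CUBIC))"
```

```text
t 10.3 box [  0.7  -2.2 285.9] tilt 15.9 F box [-0.7 -0.5 -0.8] q [-0.31  0.37  0.33  1.35 -0.04  1.71 -1.26] gap 0.7
[-1, -0.5, 248, 15] shift [1.21, 0.17, 4.6] turn [-0.0, 0.9, 0.2]
```

View pics/w3.png

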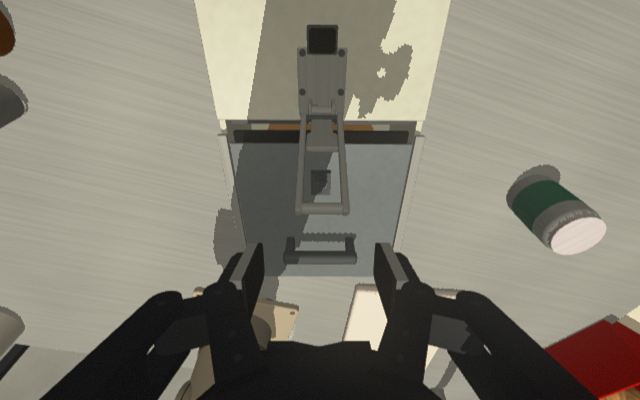

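View pics/s3.png

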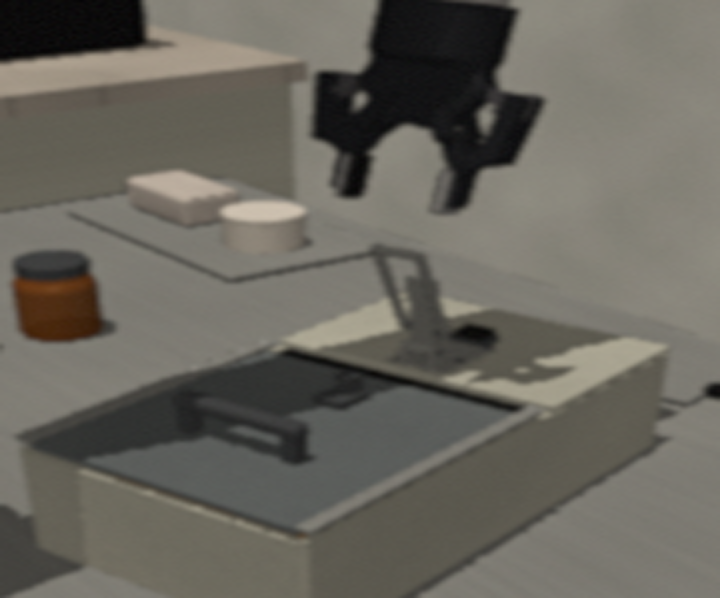

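```bash
python3 -c "
from h import *
from station import env,camera_info
s=env.sense();C=cam(camera_info('wrist'),s['tcp_pos'],s['eef_rot'])
for u,v in[(301,211),(347,211),(324,209),(321,182)]: print(tobox(plane(C,u,v,249)).round(1),tobox(plane(C,u,v,145)).round(1))"
```

```text
[  0.8 -11.6 249. ] [ 76.1 -19.4 145. ]
[  0.7  19.3 249. ] [ 76.1  32.1 145. ]
[ -0.9   3.8 249. ] [ 73.4   6.3 145. ]
[-21.7   1.7 249. ] [ 38.7   2.8 145. ]
```

arm_command --series '[[-0.4,[0.6,0.3,2.3],[0,0,0]],[-0.4,[0.6,0,2.3],[0,0,0]],[-0.4,[0,0,0],[0,0,0]]]'

```text
t: 10.7
tcp_pos: [555.6, -33.7, 242.4]
eef_rot: [0.018, 0.981, 0.142, -0.131]
wrist_force: [-0.5, 0.2, 0.1]
finger_gap: 0.702
```

```bash
python3 -c "
from h import *
st()
from station import camera
p,d=camera('wrist');cv2.imwrite('pics/w4.png',p[:,:,::-1])
p,d=camera('side');cv2.imwrite('pics/s4.png',cv2.resize(p[90:230,270:400,::-1],None,fx=4,fy=4,interpolation=cv2.INTER_CUBIC))"
```

```text
t 10.7 box [  3.6   2.6 242.4] tilt 15.2 F box [ 0.4 -0.3  0.1] q [-0.31  0.38  0.33  1.43 -0.04  1.61 -1.26] gap 0.7
```

View pics/w4.png

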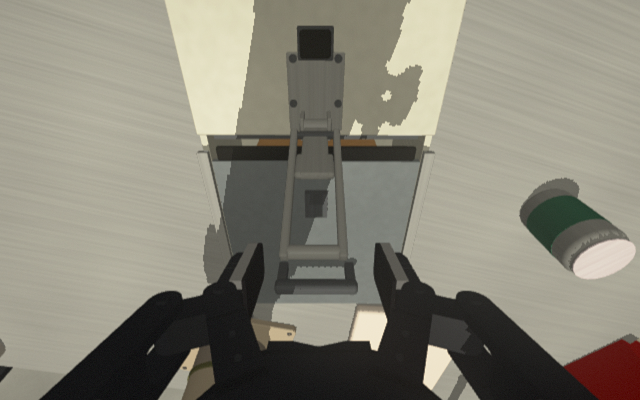

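View pics/s4.png

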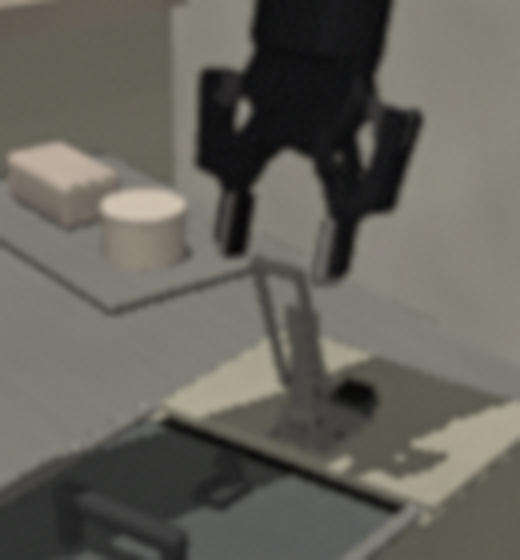

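arm_command --series '[[-0.4,[0,-0.28,0.5],[0,0,0]],[0,[0,0,0],[0,0,0]],[0.3,[0,0,0],[0,0,0]],[0.3,[0,0,0],[0,0,0]],[0.3,[0,0,0],[0,0,0]]]'

```text
t: 11.3
tcp_pos: [555.7, -30.7, 240.0]
eef_rot: [0.019, 0.981, 0.143, -0.13]
wrist_force: [-2.6, -0.2, 6.7]
finger_gap: 0.395
```

```bash
python3 -c "
from h import *
st()
from station import camera
p,d=camera('wrist');cv2.imwrite('pics/w5.png',p[:,:,::-1])
p,d=camera('side');cv2.imwrite('pics/s5.png',cv2.resize(p[90:230,270:400,::-1],None,fx=4,fy=4,interpolation=cv2.INTER_CUBIC))"
```

```text
t 11.3 box [ 2.7e+00 -2.0e-01  2.4e+02] tilt 15.1 F box [ 2.5 -0.6  6.7] q [-0.31  0.37  0.33  1.44 -0.04  1.6  -1.27] gap 0.4
```

View pics/w5.png

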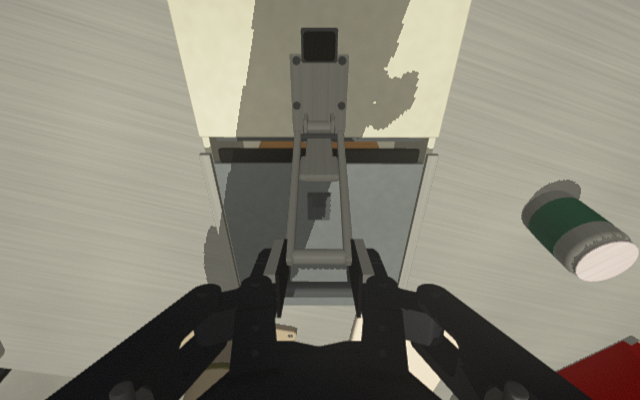

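View pics/s5.png

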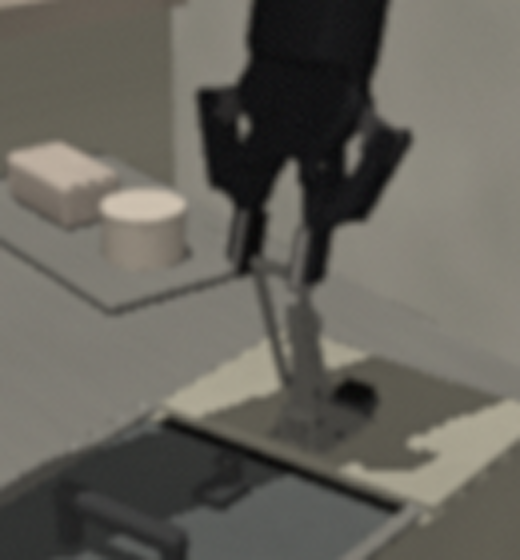

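```bash
python3 -c "
from h import *
w=[]
for i,a in enumerate(np.linspace(71.7,-12,12)[1:]):
    a=np.deg2rad(a); w.append((round(-29.4+95*np.cos(a),1),-.2,round(158+95*np.sin(a),1),round(15-30*(i+1)/11,1)))
wayp(w,back=8.6)"
```

```text
[np.float64(12.1), -0.2, np.float64(243.5), 12.3] shift [-0.96, -0.0, 0.77] turn [0.0, 2.8, 0.0]
[np.float64(23.1), -0.2, np.float64(237.2), 9.5] shift [-0.9, 0.0, 0.85] turn [0.0, 2.8, 0.0]
[np.float64(33.1), -0.2, np.float64(229.6), 6.8] shift [-0.82, 0.0, 0.91] turn [0.0, 2.7, 0.0]
[np.float64(42.0), -0.2, np.float64(220.7), 4.1] shift [-0.74, 0.0, 0.99] turn [0.0, 2.7, 0.0]
[np.float64(49.7), -0.2, np.float64(210.6), 1.4] shift [-0.66, 0.0, 1.06] turn [0.0, 2.7, 0.0]
[np.float64(56.0), -0.2, np.float64(199.7), -1.4] shift [-0.56, 0.0, 1.1] turn [0.0, 2.8, 0.0]
[np.float64(60.7), -0.2, np.float64(188.0), -4.1] shift [-0.46, 0.0, 1.16] turn [0.0, 2.7, 0.0]
[np.float64(63.9), -0.2, np.float64(175.8), -6.8] shift [-0.37, 0.0, 1.19] turn [0.0, 2.7, 0.0]
[np.float64(65.5), -0.2, np.float64(163.3), -9.5] shift [-0.27, 0.0, 1.22] turn [0.0, 2.7, 0.0]
[np.float64(65.3), -0.2, np.float64(150.7), -12.3] shift [-0.15, 0.0, 1.24] turn [0.0, 2.8, 0.0]
[np.float64(63.5), -0.2, np.float64(138.2), -15.0] shift [-0.05, 0.0, 1.26] turn [0.0, 2.7, 0.0]
```

arm_command --series '[[0.3,[-0.96,0,0.77],[0,2.8,0]],[0.3,[-0.9,0,0.85],[0,2.8,0]],[0.3,[-0.82,0,0.91],[0,2.7,0]]]'

```text
t: 11.7
tcp_pos: [526.3, -39.5, 221.2]
eef_rot: [0.008, 0.988, 0.144, -0.056]
wrist_force: [1.2, 0.7, 3.9]
finger_gap: 0.396
```

```bash
python3 -c "
from h import *
st()
from station import camera
p,d=camera('side');cv2.imwrite('pics/s6.png',cv2.resize(p[90:230,270:400,::-1],None,fx=4,fy=4,interpolation=cv2.INTER_CUBIC))"
```

```text
t 11.7 box [ 3.340e+01 -1.000e-01  2.212e+02] tilt 6.5 F box [-1.3 -0.4  3.9] q [-0.31  0.2   0.33  1.66 -0.03  1.4  -1.26] gap 0.4
```

View pics/s6.png

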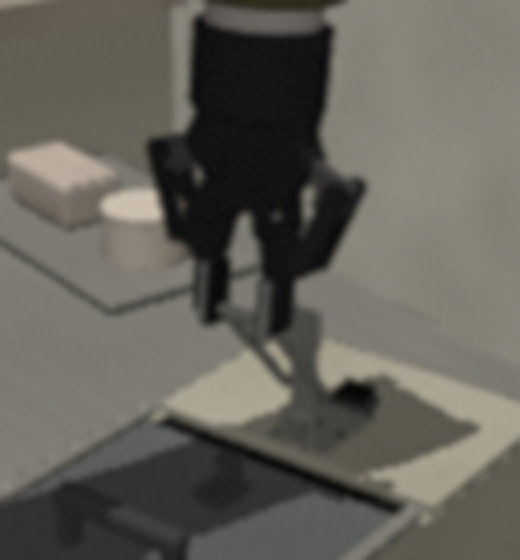

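The loop turns freely in the grip and the forces are low. Continuing along the arc.

arm_command --series '[[0.3,[-0.74,0,0.99],[0,2.7,0]],[0.3,[-0.66,0,1.06],[0,2.7,0]],[0.3,[-0.56,0,1.1],[0,2.8,0]],[0.3,[-0.46,0,1.16],[0,2.7,0]],[0.3,[-0.37,0,1.19],[0,2.7,0]],[0.3,[-0.27,0,1.22],[0,2.7,0]]]'

```text
t: 12.35
tcp_pos: [496.7, -48.2, 154.3]
eef_rot: [-0.012, 0.986, 0.143, 0.083]
wrist_force: [-1.0, 0.2, 3.1]
finger_gap: 0.387
```

```bash
python3 -c "
from h import *
st()
wayp([(65.3,-.2,150.7,-12.3),(64.5,-.2,138.2,-15)],8.6)
from station import camera
p,d=camera('side');cv2.imwrite('pics/s7.png',cv2.resize(p[110:270,260:400,::-1],None,fx=4,fy=3.7,interpolation=cv2.INTER_CUBIC))
p,d=camera('wrist');cv2.imwrite('pics/w7.png',p[:,:,::-1])"
```

```text
t 12.35 box [ 6.420e+01 -1.000e-01  1.543e+02] tilt -9.6 F box [ 0.9 -0.5  3.1] q [-0.29 -0.01  0.33  2.03 -0.06  0.96 -1.21] gap 0.39
[65.3, -0.2, 150.7, -12.3] shift [-0.13, -0.01, 1.19] turn [-0.0, 2.7, 0.0]
[64.5, -0.2, 138.2, -15] shift [-0.15, 0.0, 1.24] turn [0.0, 2.7, 0.0]
```

View pics/s7.png

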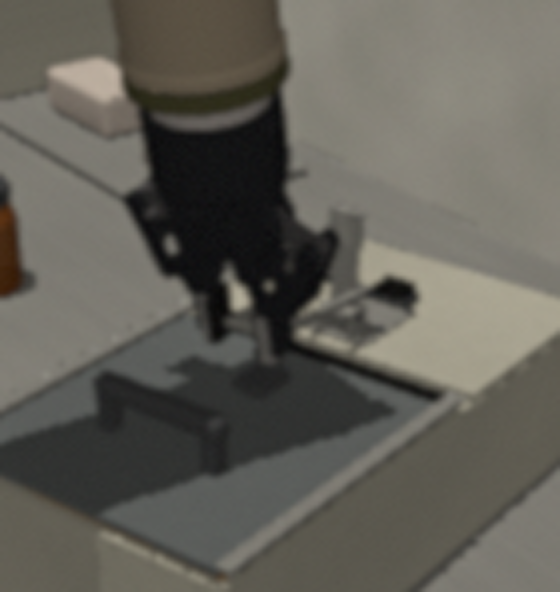

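View pics/w7.png

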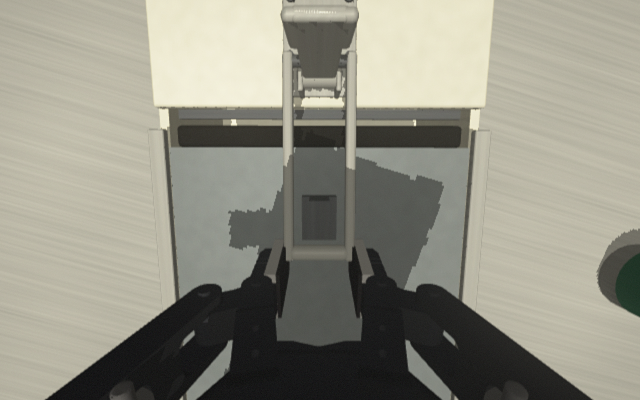

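arm_command --series '[[0.3,[-0.13,0,1.19],[0,2.7,0]],[0.3,[-0.13,0,1.1],[0,2.7,0]],[0.3,[0,0,0],[0,0,0]]]'

```text
t: 12.75
tcp_pos: [498.3, -47.7, 131.0]
eef_rot: [-0.019, 0.981, 0.142, 0.128]
wrist_force: [-0.4, 0.1, 2.1]
finger_gap: 0.388
```

```bash
python3 -c "
from h import *
st()
from station import camera,camera_info,env
s=env.sense();p,d=camera('wrist');cv2.imwrite('pics/w8.png',p[:,:,::-1]);np.savez('pics/w8.npz',p=p,d=d)
C=cam(camera_info('wrist'),s['tcp_pos'],s['eef_rot'])
for v in range(150,270,3): print(v,[tobox(dep(C,u,v,d[v,u])).round(1).tolist() for u in (320,)], p[v,320])
"
```

```text
t 12.75 box [ 6.25e+01 -1.00e-01  1.31e+02] tilt -14.9 F box [ 0.4 -0.2  2.1] q [-0.28 -0.03  0.34  2.12 -0.11  0.81 -1.15] gap 0.39
150 [[4.3, 1.2, 118.2]] [51 51 45]
153 [[5.9, 1.2, 117.7]] [53 53 47]
156 [[7.9, 1.2, 119.7]] [156 160 151]
159 [[9.5, 1.2, 118.6]] [155 160 151]
162 [[11.3, 1.2, 118.6]] [155 160 151]
165 [[13.0, 1.2, 118.7]] [155 158 150]
168 [[14.8, 1.2, 118.5]] [156 161 150]
171 [[16.5, 1.2, 118.3]] [155 158 150]
174 [[18.3, 1.2, 119.3]] [156 159 151]
177 [[20.1, 1.2, 118.6]] [155 159 151]
180 [[21.8, 1.2, 118.2]] [155 159 150]
183 [[23.6, 1.2, 118.5]] [155 159 152]
186 [[25.4, 1.2, 117.8]] [156 160 152]
189 [[27.1, 1.2, 118.1]] [157 161 153]
192 [[28.9, 1.2, 118.4]] [154 158 150]
195 [[30.7, 1.3, 117.3]] [100 104  97]
198 [[32.5, 1.2, 118.3]] [93 96 91]
201 [[34.3, 1.3, 117.5]] [90 92 88]
204 [[36.1, 1.3, 117.4]] [91 94 87]
207 [[37.5, 1.2, 122.0]] [50 50 47]
210 [[37.4, 1.2, 140.7]] [56 56 54]
213 [[38.5, 1.1, 144.3]] [68 68 66]
216 [[40.1, 1.1, 143.8]] [69 70 67]
219 [[41.6, 1.1, 143.7]] [69 70 66]
222 [[43.1, 1.1, 144.0]] [68 69 65]
225 [[44.5, 1.1, 144.9]] [68 68 66]
228 [[46.3, 1.1, 143.2]] [67 68 65]
231 [[47.6, 1.1, 144.8]] [68 68 65]
234 [[49.3, 1.1, 143.6]] [65 64 62]
237 [[51.1, 1.2, 142.3]] [66 67 63]
240 [[55.8, 1.2, 127.0]] [63 64 59]
243 [[57.6, 1.2, 126.4]] [68 68 63]
246 [[55.1, 1.1, 145.1]] [99 98 88]
249 [[56.6, 1.1, 145.4]] [111 109  99]
252 [[57.9, 1.1, 146.1]] [124 121 111]
255 [[59.1, 1.1, 147.2]] [115 113 104]
258 [[61.1, 1.1, 145.3]] [102 101  92]
261 [[70.0, 1.3, 119.1]] [85 89 84]
264 [[72.2, 1.3, 117.7]] [86 88 84]
267 [[73.8, 1.3, 118.6]] [87 90 84]
```

View pics/w8.png

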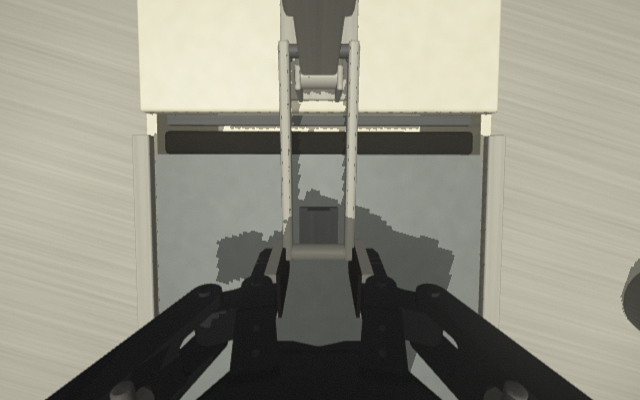

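arm_command --series '[[0.3,[-0.13,0,0.48],[0,0,0]],[0.3,[-0.08,0,0.3],[0,0,0]],[0.3,[0,0,0],[0,0,0]]]'

```text
t: 13.1
tcp_pos: [499.1, -47.3, 123.3]
eef_rot: [-0.018, 0.981, 0.143, 0.129]
wrist_force: [2.8, 2.2, 2.0]
finger_gap: 0.386
```

```bash
cat >> h.py <<'E'
def wbar(name,u=320):
    from station import camera,camera_info,env
    st()
    s=env.sense();p,d=camera('wrist');cv2.imwrite(f'pics/{name}.png',p[:,:,::-1])
    C=cam(camera_info('wrist'),s['tcp_pos'],s['eef_rot'])
    for v in range(200,275,2):
        b=tobox(dep(C,u,v,d[v,u])).round(1)
        if b[2]>122: print(v,b.tolist(),p[v,u].tolist())
E
python3 -c "
from h import *
wbar('w9')"
```

```text
t 13.1 box [ 61.6  -0.3 123.3] tilt -14.9 F box [-3.3 -1.3  2. ] q [-0.28 -0.02  0.34  2.13 -0.11  0.79 -1.15] gap 0.39
210 [37.5, 0.9, 122.6] [51, 51, 48]
212 [37.5, 0.9, 133.2] [50, 50, 48]
214 [37.5, 0.8, 142.9] [61, 61, 58]
216 [38.3, 0.8, 144.1] [71, 71, 69]
218 [39.3, 0.8, 143.7] [68, 69, 66]
220 [40.3, 0.8, 143.9] [69, 71, 67]
222 [41.1, 0.8, 144.6] [68, 69, 66]
224 [42.1, 0.8, 144.6] [68, 69, 67]
226 [43.0, 0.8, 144.8] [70, 70, 67]
228 [44.2, 0.8, 143.2] [69, 69, 67]
230 [45.0, 0.8, 144.2] [68, 69, 66]
232 [46.0, 0.8, 144.1] [69, 69, 66]
234 [47.1, 0.9, 143.5] [67, 67, 65]
236 [48.0, 0.9, 143.4] [70, 69, 66]
238 [48.8, 0.8, 144.5] [68, 68, 65]
240 [50.0, 0.9, 143.4] [69, 68, 64]
242 [50.8, 0.9, 144.3] [69, 70, 67]
244 [53.6, 0.9, 135.9] [95, 93, 85]
246 [53.9, 0.9, 138.9] [105, 104, 94]
248 [55.2, 0.9, 137.5] [112, 110, 99]
250 [55.7, 0.9, 139.9] [123, 121, 110]
252 [56.9, 0.9, 139.1] [125, 122, 112]
254 [57.8, 0.9, 139.6] [117, 115, 104]
256 [58.9, 0.9, 139.2] [110, 109, 100]
258 [60.0, 0.9, 138.6] [91, 89, 82]
260 [64.2, 1.0, 127.1] [65, 65, 64]
262 [65.4, 1.0, 126.8] [83, 84, 80]
```

View pics/w9.png

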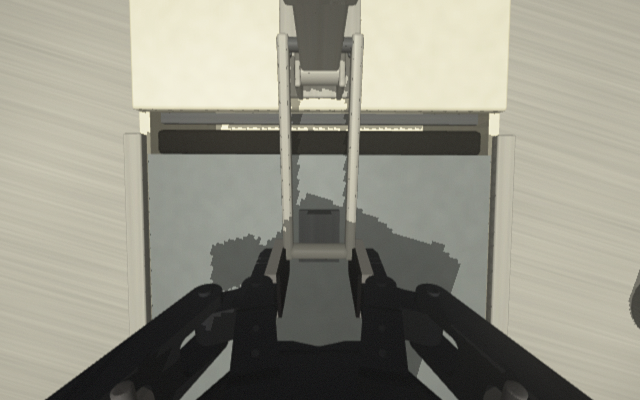

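arm_command --series '[[0.3,[-0.06,0,0.2],[0,0,0]],[0.3,[-0.04,0,0.15],[0,0,0]],[0.3,[0,0,0],[0,0,0]]]'

```text
t: 13.45
tcp_pos: [499.4, -47.3, 121.0]
eef_rot: [-0.019, 0.981, 0.143, 0.13]
wrist_force: [-3.6, 2.6, 15.9]
finger_gap: 0.384
```

```bash
python3 -c "
from h import *
wbar('w10')" | awk 'NR==1||NR>13'
```

```text
t 13.45 box [ 61.4  -0.2 121. ] tilt -15.1 F box [ 2.7 -3.5 15.9] q [-0.28 -0.02  0.34  2.13 -0.12  0.78 -1.14] gap 0.38
236 [47.4, 1.0, 143.9] [69, 69, 67]
238 [48.3, 1.0, 143.8] [67, 68, 66]
240 [49.5, 1.0, 142.8] [68, 69, 66]
242 [50.2, 1.0, 143.8] [69, 69, 66]
244 [51.1, 1.0, 144.3] [87, 86, 79]
246 [54.1, 1.0, 135.1] [105, 103, 93]
248 [54.8, 1.0, 136.4] [111, 108, 98]
250 [55.9, 1.0, 135.8] [122, 120, 109]
252 [56.8, 1.0, 136.6] [126, 124, 114]
254 [57.6, 1.0, 137.1] [119, 116, 106]
256 [58.6, 1.0, 137.3] [112, 110, 99]
258 [60.1, 1.0, 135.5] [95, 94, 85]
260 [63.7, 1.1, 125.8] [65, 64, 64]
262 [64.7, 1.1, 126.1] [67, 67, 66]
```

arm_command --series '[[0.3,[-0.15,0,-0.12],[0,-7.5,0]],[0.3,[-0.16,0,-0.1],[0,-7.5,0]],[0.3,[0,0,0],[0,0,0]]]'

```text
t: 13.8
tcp_pos: [495.1, -47.9, 119.9]
eef_rot: [0.001, 0.989, 0.145, -0.004]
wrist_force: [-0.3, 1.8, 0.9]
finger_gap: 0.372
```

```bash
python3 -c "
from h import *
wbar('w11')" 
```

```text
t 13.8 box [ 65.7  -0.9 119.9] tilt 0.5 F box [-0.2 -1.8  0.9] q [-0.3   0.15  0.33  1.94 -0.05  1.07 -1.23] gap 0.37
214 [39.8, 0.3, 124.9] [48, 48, 46]
216 [40.2, 0.3, 126.5] [50, 49, 47]
218 [40.6, 0.3, 128.2] [50, 50, 48]
220 [40.0, 0.3, 132.1] [48, 48, 46]
222 [39.5, 0.3, 135.6] [50, 49, 47]
224 [40.4, 0.3, 136.0] [50, 51, 48]
226 [39.9, 0.2, 139.5] [48, 48, 47]
228 [40.1, 0.2, 141.2] [50, 51, 47]
230 [40.1, 0.2, 143.4] [56, 57, 53]
232 [40.6, 0.2, 144.3] [62, 61, 60]
234 [41.6, 0.2, 144.4] [60, 62, 58]
236 [42.8, 0.2, 144.0] [62, 61, 59]
238 [43.4, 0.2, 144.7] [62, 61, 60]
240 [44.9, 0.3, 143.7] [60, 60, 58]
242 [45.4, 0.3, 144.6] [61, 61, 58]
244 [46.8, 0.3, 144.0] [63, 63, 61]
246 [48.2, 0.3, 143.2] [61, 62, 58]
248 [48.7, 0.3, 144.1] [61, 60, 58]
250 [50.1, 0.3, 143.5] [61, 62, 58]
252 [50.7, 0.3, 144.3] [63, 62, 60]
254 [51.8, 0.3, 144.1] [62, 63, 60]
256 [52.4, 0.3, 144.9] [59, 61, 59]
258 [53.8, 0.3, 144.2] [63, 63, 59]
260 [65.0, 0.5, 127.1] [63, 63, 58]
262 [66.8, 0.5, 126.1] [62, 63, 59]
264 [67.6, 0.5, 126.9] [76, 77, 74]
```

View pics/w11.png

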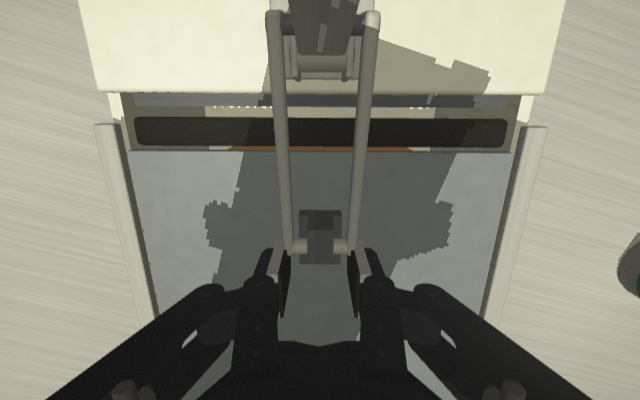

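```bash
python3 - <<'E'
from h import *
from station import camera,camera_info,env
s=env.sense();p,d=camera('wrist');np.savez('pics/w12.npz',p=p,d=d)
C=cam(camera_info('wrist'),s['tcp_pos'],s['eef_rot'])
for u in (299,341,250):
  for v in range(100 if u==250 else 232,262 if u!=250 else 175,2):
    print(u,v,tobox(dep(C,u,v,d[v,u])).round(1).tolist(),p[v,u].tolist())
cv2.imwrite('pics/w12z.png',cv2.resize(p[130:290,220:420,::-1],None,fx=4,fy=3.7))
p,d=camera('top');C=cam(camera_info('top'))
B=np.array([tobox(dep(C,u,v,d[v,u])) for v in range(120,340) for u in range(260,420) if d[v,u]>0]);z=B[:,2]
c=B[(z>114)&(z<122.5)&(abs(B[:,1])<88)&(B[:,0]>5)];print("cover ends",np.percentile(c[:,0],[1,99]))
p,d=camera('side');cv2.imwrite('pics/s12.png',cv2.resize(p[130:290,240:420,::-1],None,fx=4,fy=3.7,interpolation=cv2.INTER_CUBIC))
E
```

```text
299 232 [49.2, -10.2, 126.6] [63, 64, 62]
299 234 [49.8, -10.1, 127.6] [63, 66, 62]
299 236 [51.5, -10.2, 126.4] [64, 64, 62]
299 238 [50.1, -9.9, 131.6] [89, 88, 80]
299 240 [50.3, -9.7, 133.4] [105, 103, 93]
299 242 [50.9, -9.7, 134.3] [111, 110, 100]
299 244 [52.1, -9.7, 134.1] [118, 116, 106]
299 246 [52.5, -9.7, 135.4] [123, 122, 111]
299 248 [53.7, -9.7, 135.3] [121, 118, 108]
299 250 [54.7, -9.7, 135.4] [114, 112, 101]
299 252 [56.4, -9.8, 134.3] [104, 104, 93]
299 254 [62.4, -10.5, 125.6] [65, 66, 62]
299 256 [63.3, -10.5, 126.1] [63, 65, 62]
299 258 [64.6, -10.5, 126.0] [64, 66, 62]
299 260 [65.4, -10.5, 126.6] [66, 65, 63]
341 232 [52.8, 12.0, 118.8] [82, 83, 79]
341 234 [54.2, 12.1, 118.3] [82, 82, 77]
341 236 [55.4, 12.1, 118.3] [80, 80, 77]
341 238 [50.3, 11.0, 131.1] [87, 87, 79]
341 240 [50.9, 11.0, 132.0] [105, 102, 93]
341 242 [50.5, 10.8, 134.9] [111, 110, 100]
341 244 [51.8, 10.8, 134.5] [116, 115, 104]
341 246 [52.5, 10.8, 135.3] [125, 123, 113]
341 248 [53.0, 10.7, 136.3] [121, 118, 109]
341 250 [54.2, 10.8, 136.2] [116, 114, 104]
341 252 [55.7, 10.9, 135.5] [107
[... 1121 characters left out ...]
4 [5.7, -34.1, 118.1] [37, 37, 32]
250 146 [18.1, -53.5, 36.6] [86, 65, 43]
250 148 [18.0, -50.9, 48.0] [102, 76, 49]
250 150 [9.2, -35.2, 114.3] [71, 73, 67]
250 152 [9.4, -34.1, 119.3] [90, 93, 88]
250 154 [10.6, -34.5, 118.1] [91, 93, 88]
250 156 [11.7, -34.6, 117.6] [90, 94, 87]
250 158 [12.7, -34.6, 117.9] [91, 94, 89]
250 160 [13.6, -34.6, 118.5] [92, 94, 90]
250 162 [14.6, -34.7, 118.4] [90, 93, 88]
250 164 [15.9, -35.1, 117.1] [90, 94, 88]
250 166 [16.7, -34.8, 118.3] [90, 94, 88]
250 168 [17.7, -34.9, 118.2] [91, 94, 89]
250 170 [18.7, -35.0, 118.3] [91, 92, 87]
250 172 [19.6, -34.8, 119.2] [88, 91, 86]
250 174 [20.9, -35.2, 118.0] [90, 92, 88]
cover ends [  5.96860297 212.5735735 ]
```

View pics/w12z.png

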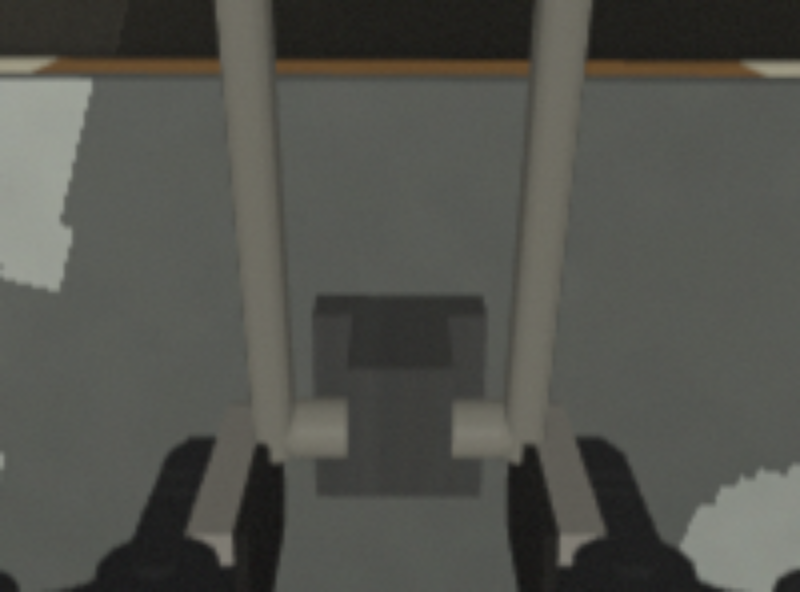

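View pics/s12.png

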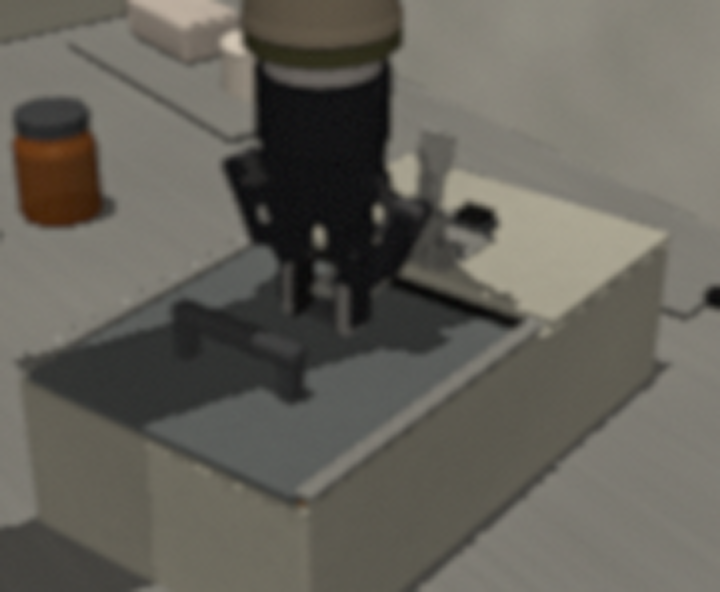

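The bar is under the lip at about K+1 mm in x and K-1 mm in z. The cover has crept back about 2.5 mm. I'll draw the bar back a touch and check.

arm_command --series '[[0.3,[0.15,0,0],[0,0,0]],[0.3,[0.15,0,0],[0,0,0]],[0.3,[0,0,0],[0,0,0]]]'

```text
t: 14.3
tcp_pos: [496.1, -48.0, 120.3]
eef_rot: [-0.0, 0.99, 0.144, -0.002]
wrist_force: [-3.9, 3.3, -0.2]
finger_gap: 0.36
```

```bash
cat >> h.py <<'E'
def hook(name):
    from station import camera,camera_info,env
    st()
    s=env.sense();p,d=camera('wrist');cv2.imwrite(f'pics/{name}.png',p[:,:,::-1])
    C=cam(camera_info('wrist'),s['tcp_pos'],s['eef_rot'])
    g=lambda u,v:tobox(dep(C,u,v,d[v,u]))
    lip=np.array([g(u,v) for u in range(313,329) for v in range(180,290)]); lip=lip[(lip[:,2]>142)&(lip[:,2]<147)&(abs(lip[:,1])<6)]
    bar=np.array([g(u,v) for u in range(270,370) for v in range(180,290)]); m=(abs(bar[:,1])>8)&(abs(bar[:,1])<12)&(bar[:,2]>130)&(bar[:,2]<143)&(bar[:,0]>44); bar=bar[m]
    print("lip",np.percentile(lip[:,0],[1,99]).round(1) if len(lip) else None,"bar",len(bar),(np.percentile(bar[:,0],[3,97]).round(1),np.percentile(bar[:,2],95).round(1)) if len(bar) else None)
E
python3 -c "
from h import *
hook('w13')"
```

```text
t 14.3 box [ 64.7  -0.5 120.3] tilt 0.2 F box [ 2.8 -4.2 -0.2] q [-0.3   0.15  0.33  1.94 -0.06  1.06 -1.23] gap 0.36
lip [39.7 54.3] bar 267 (array([49.1, 55.6]), np.float64(136.8))
```

View pics/w13.png

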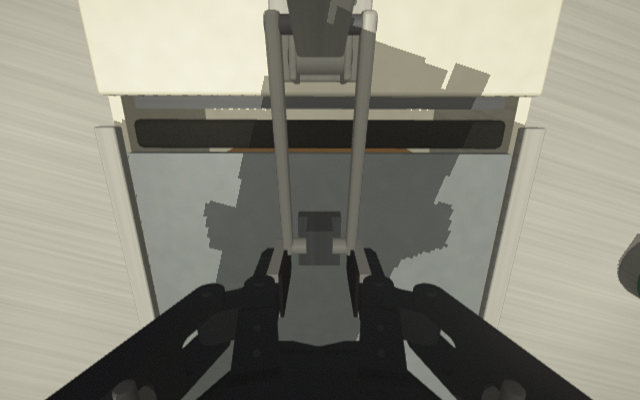

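arm_command --series '[[0.1,[0,0,0],[0,0,0]],[-0.1,[0,0,0],[0,0,0]],[-0.3,[0,0,0],[0,0,0]],[-0.3,[0,0,0],[0,0,0]]]'

```text
t: 14.75
tcp_pos: [497.8, -48.1, 121.0]
eef_rot: [0.0, 0.99, 0.144, -0.001]
wrist_force: [0.5, -1.1, 0.3]
finger_gap: 0.651
```

```bash
python3 -c "
from h import *
hook('w14')"
```

```text
t 14.75 box [6.31e+01 1.00e-01 1.21e+02] tilt 0.1 F box [-0.2  1.2  0.3] q [-0.3   0.15  0.33  1.94 -0.06  1.06 -1.23] gap 0.65
lip [39.7 53.9] bar 259 (array([48.8, 55.1]), np.float64(137.4))
```

View pics/w14.png

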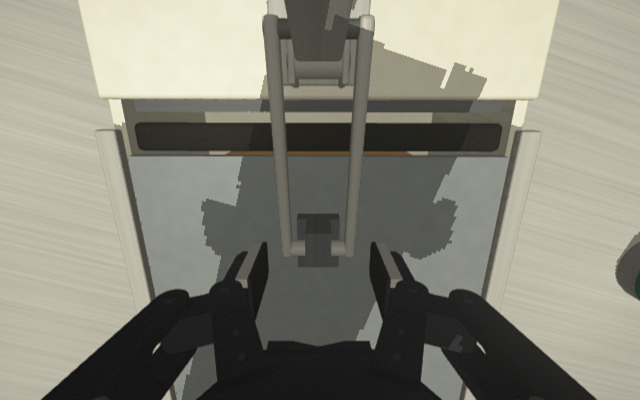

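arm_command --series '[[-0.3,[0,0,-2],[0,0,0]],[-0.3,[-1,0,-5],[0,0,0]],[0.5,[0,0,-5],[0,0,0]],[1,[0,0,-3],[0,0,0]],[1,[0,0,0],[0,0,0]],[1,[0,0,0],[0,0,0]]]'

```text
t: 15.4
tcp_pos: [488.7, -50.5, 270.1]
eef_rot: [0.0, 0.99, 0.144, -0.0]
wrist_force: [-0.2, -0.1, -0.9]
finger_gap: 0.007
```

```bash
cat >> h.py <<'E'
def topmeas(tag):
    from station import camera,camera_info
    p,d=camera('top');C=cam(camera_info('top'))
    B=np.array([tobox(dep(C,u,v,d[v,u])) for v in range(110,340) for u in range(250,420) if d[v,u]>0]);np.save(f"pics/{tag}.npy",B);z=B[:,2]
    L=B[(z>140)&(z<260)&(abs(B[:,1])<9)&(B[:,0]>-130)&(B[:,0]<5)]
    for i in np.argsort(L[:,2])[::max(1,len(L)//12)]: print(L[i].round(1).tolist(),end=' ')
    print(len(L))
    k=B[(z>140)&(z<150)&(abs(B[:,1])<7)&(B[:,0]<70)&(B[:,0]>30)]; print("keeper K",k[:,0].mean()+5 if len(k) else None,len(k))
E
python3 - <<'E'
from h import *
hook('w15'); topmeas('t15')
from station import camera
p,d=camera('side');cv2.imwrite('pics/s15.png',cv2.resize(p[130:290,240:420,::-1],None,fx=4,fy=3.7,interpolation=cv2.INTER_CUBIC))
E
```

```text
t 15.4 box [ 7.250e+01 -2.000e-01  2.701e+02] tilt 0.0 F box [ 0.2  0.1 -0.9] q [-0.32  0.    0.33  1.76 -0.    1.38 -1.27] gap 0.01
lip None bar 0 None
0
keeper K None 0
```

View pics/s15.png

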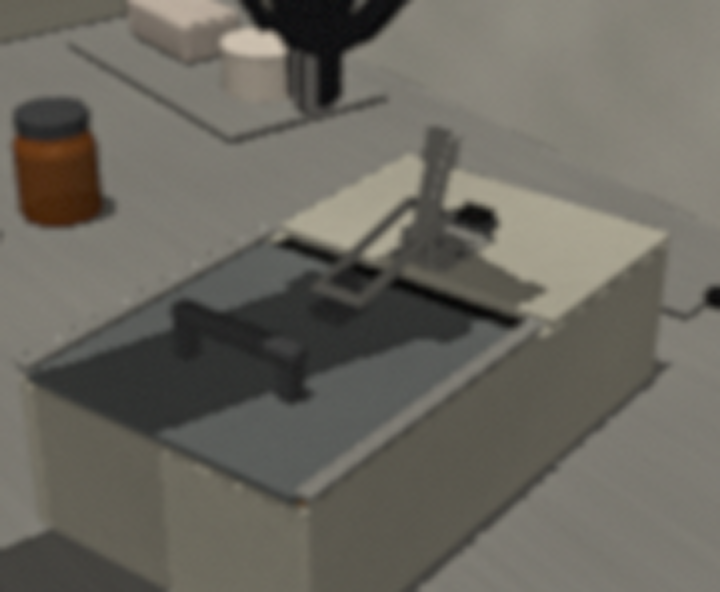

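View pics/w15.png

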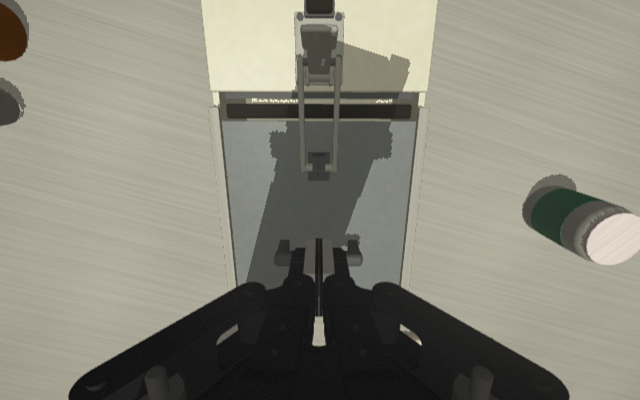

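```bash
python3 - <<'E'
from h import *
from station import camera,camera_info,env
s=env.sense();p,d=camera('wrist');C=cam(camera_info('wrist'),s['tcp_pos'],s['eef_rot'])
cv2.imwrite('pics/w16z.png',cv2.resize(p[0:200,260:380,::-1],None,fx=4,fy=3,interpolation=cv2.INTER_CUBIC))
for u in (308,319,330):
  print(u)
  for v in range(145,186,2): print(v,tobox(dep(C,u,v,d[v,u])).round(1).tolist(),p[v,u].tolist())
L=np.array([tobox(dep(C,u,v,d[v,u])) for u in range(300,340) for v in range(0,110)]);L=L[(L[:,2]>165)&(L[:,2]<230)&(abs(L[:,1])<12)]
c=np.polyfit(L[:,2],L[:,0],1);print("lever face x=a z+b",c,"theta",np.pi/2+np.arctan(c[0]),L.min(0),L.max(0),np.polyval(c,[170,200]))
E
```

```text
308
145 [33.9, -10.6, 119.6] [80, 83, 79]
147 [35.9, -10.7, 119.2] [80, 81, 78]
149 [38.1, -10.7, 118.1] [80, 83, 78]
151 [40.1, -10.7, 118.4] [63, 65, 62]
153 [40.7, -10.4, 127.1] [58, 58, 56]
155 [42.6, -10.4, 127.1] [66, 66, 63]
157 [44.7, -10.5, 126.6] [64, 66, 62]
159 [47.0, -10.6, 125.0] [64, 64, 62]
161 [48.8, -10.5, 126.2] [64, 65, 63]
163 [49.3, -10.3, 134.0] [90, 90, 82]
165 [50.9, -10.2, 135.7] [107, 107, 96]
167 [52.9, -10.3, 135.4] [111, 109, 101]
169 [54.5, -10.2, 137.3] [96, 93, 86]
171 [59.0, -10.6, 126.1] [67, 68, 64]
173 [61.0, -10.6, 126.6] [64, 65, 62]
175 [63.1, -10.7, 126.3] [64, 63, 60]
177 [65.2, -10.7, 126.4] [65, 65, 63]
179 [67.2, -10.7, 126.6] [68, 68, 66]
181 [71.5, -11.0, 118.7] [79, 79, 76]
183 [73.5, -11.0, 119.1] [80, 82, 79]
185 [75.7, -11.1, 119.1] [80, 83, 78]
319
145 [34.0, 0.4, 118.2] [79, 82, 76]
147 [36.1, 0.4, 117.6] [79, 81, 77]
149 [37.9, 0.4, 119.4] [80, 80, 76]
151 [39.8, 0.4, 120.1] [63, 65, 60]
153 [40.4, 0.4, 128.8] [46, 45, 40]
155 [40.2, 0.4, 141.4] [50, 51, 47]
157 [41.7, 0.4, 143.3] [57, 58, 54]
159 [43.4, 0.4, 144.1] [57, 59, 56]
1
[... 731 characters left out ...]
59 [48.3, 11.7, 117.8] [74, 77, 71]
161 [50.2, 11.7, 118.8] [74, 75, 71]
163 [49.4, 11.2, 133.4] [92, 91, 84]
165 [51.0, 11.1, 134.8] [108, 106, 97]
167 [52.8, 11.1, 136.0] [111, 109, 99]
169 [54.7, 11.1, 136.2] [97, 94, 85]
171 [60.6, 11.9, 119.0] [75, 76, 72]
173 [62.9, 11.9, 118.6] [77, 79, 75]
175 [65.2, 12.0, 117.8] [77, 78, 74]
177 [67.2, 12.0, 118.4] [76, 79, 74]
179 [68.8, 11.9, 120.3] [76, 79, 74]
181 [71.4, 12.0, 118.7] [77, 80, 74]
183 [73.3, 12.0, 119.9] [78, 80, 76]
185 [76.1, 12.1, 117.7] [79, 82, 77]
lever face x=a z+b [-0.31960875 16.1749251 ] theta 1.2614483291487069 [-53.98437688 -11.51276842 165.03069333] [-36.98122832  11.9710732  210.8468748 ] [-38.15856256 -47.74682509]
```

View pics/w16z.png

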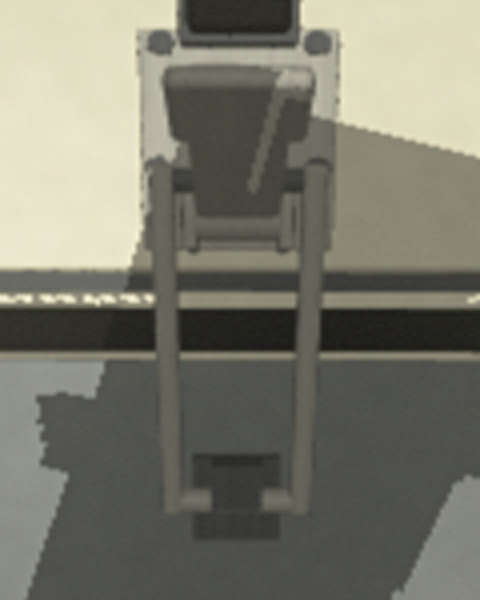

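arm_command --series '[[1,[3.1,0,0],[0,0,0]],[1,[3.1,0,0],[0,0,0]],[1,[3,0,0],[0,0,0]],[1,[0,0,3.5],[0,0,0]],[1,[0,0,3.4],[0,0,0]],[1,[0,0,0],[0,0,0]]]'

```text
t: 16.2
tcp_pos: [573.7, -24.3, 195.4]
eef_rot: [-0.0, 0.99, 0.144, -0.006]
wrist_force: [-0.5, 0.2, 0.2]
finger_gap: -0.001
```

```bash
python3 - <<'E'
from h import *
st()
from station import env
p=tobox(env.sense()["tcp_pos"])
for th in np.arange(1.26,-.01,-.09):
    q=np.array([-30-65*np.cos(th)+2.5*np.sin(th)+11-1,0,138+65*np.sin(th)+2.5*np.cos(th)])
    d=q-p; print(round(th,2),q.round(1),"shift",[-d[0].round(1)/10,-d[1].round(1)/10,-d[2].round(1)/10]); p=q
E
```

```text
t 16.2 box [-16.4  -1.2 195.4] tilt 0.6 F box [ 0.4 -0.3  0.2] q [-0.32  0.25  0.33  1.66 -0.08  1.26 -1.25] gap -0.0
1.26 [-37.5   0.  200.7] shift [np.float64(2.1100000000000003), np.float64(-0.12), np.float64(-0.53)]
1.17 [-43.1   0.  198.8] shift [np.float64(0.5599999999999999), np.float64(-0.0), np.float64(0.18)]
1.08 [-48.4   0.  196.5] shift [np.float64(0.54), np.float64(-0.0), np.float64(0.22999999999999998)]
0.99 [-53.6   0.  193.7] shift [np.float64(0.51), np.float64(-0.0), np.float64(0.27999999999999997)]
0.9 [-58.4   0.  190.5] shift [np.float64(0.49000000000000005), np.float64(-0.0), np.float64(0.32)]
0.81 [-63.    0.  186.8] shift [np.float64(0.45999999999999996), np.float64(-0.0), np.float64(0.37)]
0.72 [-67.2   0.  182.7] shift [np.float64(0.42000000000000004), np.float64(-0.0), np.float64(0.41)]
0.63 [-71.    0.  178.3] shift [np.float64(0.38), np.float64(-0.0), np.float64(0.44000000000000006)]
0.54 [-74.5   0.  173.6] shift [np.float64(0.33999999999999997), np.float64(-0.0), np.float64(0.48)]
0.45 [-77.4   0.  168.5] shift [np.float64(0.3), np.float64(-0.0), np.float64(0.5)]
0.36 [-80.    0.  163.2] shift [np.float64(0.25), np.float64(-0.0), np.float64(0.53)]
0.27 [-82.    0.  157.7] shift [np.float64(0.2), np.float64(-0.0), np.float64(0.55)]
0.18 [-83.5   0.  152.1] shift [np.float64(0.15), np.float64(-0.0), np.float64(0.5700000000000001)]
0.09 [-84.5   0.  146.3] shift [np.float64(0.1), np.float64(-0.0), np.float64(0.58)]
-0.0 [-85.    0.  140.5] shift [np.float64(0.05), np.float64(-0.0), np.float64(0.58)]
```

arm_command --series '[[1,[0.7,0,-0.2],[0,0,0]],[1,[0.7,0,-0.2],[0,0,0]],[1,[0.7,0,-0.1],[0,0,0]],[1,[0.56,0,0.18],[0,0,0]],[1,[0.54,0,0.23],[0,0,0]],[1,[0.51,0,0.28],[0,0,0]]]'

```text
t: 16.8
tcp_pos: [612.7, -13.7, 198.9]
eef_rot: [0.0, 0.99, 0.144, -0.001]
wrist_force: [-0.4, 0.5, 2.6]
finger_gap: 0.003
```

```bash
python3 - <<'E'
from h import *
st()
from station import camera
p,d=camera('side');cv2.imwrite('pics/s17.png',cv2.resize(p[110:270,240:420,::-1],None,fx=4,fy=3.7,interpolation=cv2.INTER_CUBIC))
E
```

```text
t 16.8 box [-56.8  -0.3 198.9] tilt 0.1 F box [ 0.3 -0.6  2.6] q [-0.31  0.33  0.32  1.56 -0.11  1.28 -1.25] gap 0.0
```

View pics/s17.png

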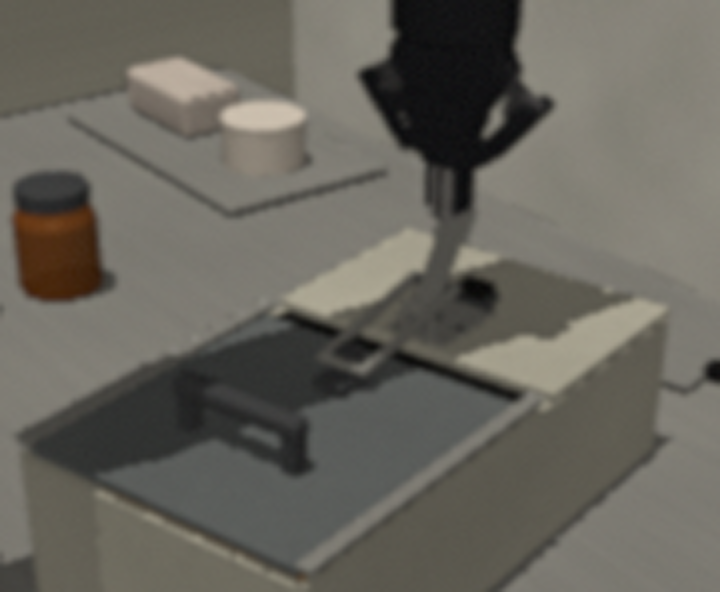

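arm_command --series '[[1,[0.08,0,0.42],[0,0,0]],[1,[0.08,0,0.42],[0,0,0]],[1,[0,0,0],[0,0,0]]]'

```text
t: 17.15
tcp_pos: [613.3, -13.5, 189.6]
eef_rot: [0.0, 0.99, 0.144, -0.001]
wrist_force: [-0.5, -0.8, 0.1]
finger_gap: -0.001
```

```bash
python3 - <<'E'
from h import *
st()
E
```

```text
t 17.15 box [-57.4  -0.4 189.6] tilt 0.2 F box [0.7 0.6 0.1] q [-0.31  0.34  0.32  1.56 -0.11  1.26 -1.25] gap -0.0
```

arm_command --series '[[1,[0.46,0,0.37],[0,0,0]],[1,[0.42,0,0.41],[0,0,0]],[1,[0.38,0,0.44],[0,0,0]]]'

```text
t: 17.45
tcp_pos: [626.1, -9.8, 178.0]
eef_rot: [0.0, 0.99, 0.144, -0.001]
wrist_force: [-4.1, -1.4, 3.5]
finger_gap: -0.004
```

```bash
python3 - <<'E'
from h import *
st()
from station import camera
p,d=camera('side');cv2.imwrite('pics/s18.png',cv2.resize(p[110:270,240:420,::-1],None,fx=4,fy=3.7,interpolation=cv2.INTER_CUBIC))
E
```

```text
t 17.45 box [-70.8  -0.2 178. ] tilt 0.1 F box [4.3 0.2 3.5] q [-0.31  0.37  0.32  1.54 -0.12  1.25 -1.25] gap -0.0
```

View pics/s18.png

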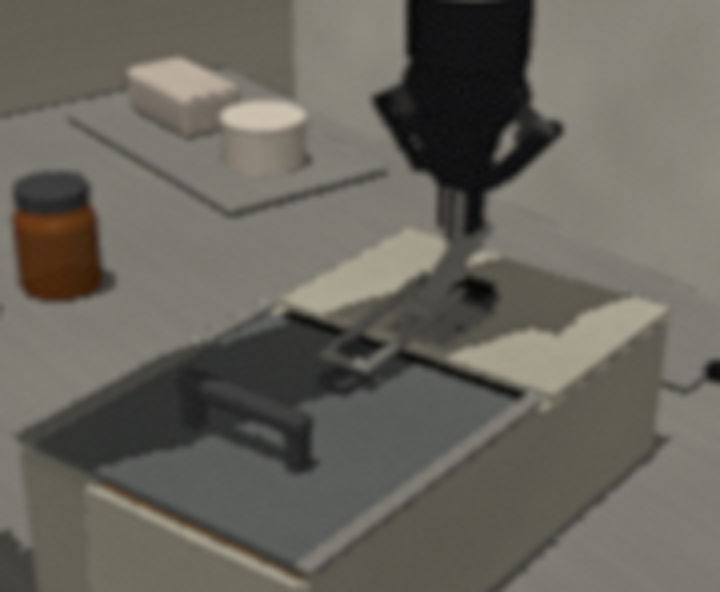

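arm_command --series '[[1,[0.34,0,0.48],[0,0,0]],[1,[0.3,0,0.5],[0,0,0]]]'

```text
t: 17.7
tcp_pos: [632.4, -7.8, 168.3]
eef_rot: [0.0, 0.99, 0.144, -0.0]
wrist_force: [-1.7, -1.1, 4.0]
finger_gap: 0.0
```

arm_command --series '[[1,[0.25,0,0.53],[0,0,0]],[1,[0.2,0,0.55],[0,0,0]]]'

```text
t: 17.9
tcp_pos: [637.0, -6.4, 157.3]
eef_rot: [0.0, 0.99, 0.144, -0.0]
wrist_force: [1.1, 1.1, 3.7]
finger_gap: 0.001
```

```bash
python3 - <<'E'
from h import *
st()
E
```

```text
t 17.9 box [-82.1  -0.3 157.3] tilt 0.0 F box [-1.3 -0.7  3.7] q [-0.3   0.41  0.32  1.54 -0.13  1.21 -1.25] gap 0.0
```

arm_command --series '[[1,[0.1,0,0.3],[0,0,0]],[1,[0.05,0,0.3],[0,0,0]]]'

```text
t: 18.1
tcp_pos: [637.7, -6.1, 151.1]
eef_rot: [0.0, 0.99, 0.144, -0.001]
wrist_force: [1.3, -0.1, 1.1]
finger_gap: -0.001
```

arm_command --series '[[1,[0.05,0,0.2],[0,0,0]],[1,[0,0,0.2],[0,0,0]]]'

```text
t: 18.3
tcp_pos: [637.9, -6.0, 147.2]
eef_rot: [0.0, 0.99, 0.144, -0.001]
wrist_force: [-0.1, 0.2, 0.9]
finger_gap: 0.003
```

```bash
python3 - <<'E'
from h import *
st()
E
```

```text
t 18.3 box [-83.1  -0.5 147.2] tilt 0.1 F box [-0.  -0.2  0.9] q [-0.3   0.42  0.31  1.54 -0.14  1.2  -1.25] gap 0.0
```

arm_command --series '[[1,[0,0,0.15],[0,0,0]],[1,[0,0,0.15],[0,0,0]]]'

```text
t: 18.5
tcp_pos: [637.7, -6.1, 144.2]
eef_rot: [0.0, 0.99, 0.144, -0.001]
wrist_force: [-0.6, 0.6, 0.5]
finger_gap: 0.002
```

arm_command --series '[[1,[0,0,0.1],[0,0,0]],[1,[0,0,0.1],[0,0,0]]]'

```text
t: 18.7
tcp_pos: [637.9, -6.2, 142.4]
eef_rot: [0.0, 0.99, 0.144, -0.001]
wrist_force: [0.2, 0.8, 1.3]
finger_gap: -0.004
```

arm_command --series '[[1,[0,0,0.08],[0,0,0]],[1,[0,0,0],[0,0,0]]]'

```text
t: 18.9
tcp_pos: [638.0, -6.1, 141.6]
eef_rot: [0.0, 0.99, 0.144, -0.001]
wrist_force: [1.1, 0.3, -0.1]
finger_gap: -0.003
```

arm_command --series '[[1,[0,0,0.06],[0,0,0]],[1,[0,0,0],[0,0,0]]]'

```text
t: 19.1
tcp_pos: [638.0, -6.1, 141.1]
eef_rot: [0.0, 0.99, 0.144, -0.001]
wrist_force: [-0.8, 0.2, 0.4]
finger_gap: -0.003
```

arm_command --series '[[1,[0,0,0.06],[0,0,0]],[1,[0,0,0],[0,0,0]]]'

```text
t: 19.3
tcp_pos: [638.1, -6.1, 140.6]
eef_rot: [0.0, 0.99, 0.144, -0.001]
wrist_force: [-0.1, -0.4, -0.6]
finger_gap: -0.003
```

arm_command --series '[[1,[0,0,0.05],[0,0,0]],[1,[0,0,0],[0,0,0]]]'

```text
t: 19.5
tcp_pos: [638.1, -6.1, 140.3]
eef_rot: [0.0, 0.99, 0.144, -0.001]
wrist_force: [-0.7, -0.4, 1.9]
finger_gap: 0.001
```

arm_command --series '[[1,[0,0,0.05],[0,0,0]],[1,[0,0,0],[0,0,0]]]'

```text
t: 19.7
tcp_pos: [638.1, -6.1, 140.0]
eef_rot: [0.0, 0.99, 0.144, -0.001]
wrist_force: [-2.4, 0.4, 6.0]
finger_gap: 0.003
```

arm_command --series '[[1,[0,0,0.05],[0,0,0]],[1,[0,0,0],[0,0,0]]]'

```text
t: 19.9
tcp_pos: [638.2, -6.1, 139.9]
eef_rot: [0.0, 0.99, 0.144, -0.001]
wrist_force: [-2.2, -0.6, 7.4]
finger_gap: -0.001
```

The lever has come up against the rest, at 7 N and at the expected height. I'll hold briefly, retreat and check.

arm_command --series '[[1,[0,0,0],[0,0,0]],[1,[0,0,-0.5],[0,0,0]],[1,[0,0,-3],[0,0,0]],[1,[0,0,-5],[0,0,0]],[1,[-3,0,-4],[0,0,0]],[1,[-4,0,0],[0,0,0]],[1,[-4,0,0],[0,0,0]],[1,[0,0,0],[0,0,0]]]'

```text
t: 20.7
tcp_pos: [529.2, -39.7, 264.7]
eef_rot: [-0.0, 0.99, 0.142, -0.001]
wrist_force: [1.0, 0.2, -0.0]
finger_gap: 0.002
```

```bash
python3 - <<'E'
from h import *
from station import camera,camera_info,env
st()
s=env.sense();p,d=camera('wrist');C=cam(camera_info('wrist'),s['tcp_pos'],s['eef_rot'])
cv2.imwrite('pics/w20.png',p[:,:,::-1])
G=np.array([[tobox(dep(C,u,v,d[v,u])) for u in range(250,400)] for v in range(0,260)])
B=G.reshape(-1,3);z=B[:,2]
L=B[(B[:,0]<-45)&(B[:,0]>-110)&(abs(B[:,1])<8)&(z>130)&(z<170)]
if len(L)>9: c=np.polyfit(L[:,0],L[:,2],1);print("lever n",len(L),"slope angle",-np.arctan(c[0]),"z",L[:,2].mean(),L[:,0].min(),L[:,0].max())
k=B[(z>141.5)&(z<147)&(abs(B[:,1])<5)&(B[:,0]>25)&(B[:,0]<70)];print("lip",np.percentile(k[:,0],[1,99]))
b=B[(z>130)&(z<141)&(abs(B[:,1])>8)&(abs(B[:,1])<12)&(B[:,0]>35)&(B[:,0]<70)];print("bar",len(b),np.percentile(b[:,0],[3,97]),np.percentile(z[(z>130)&(z<141)&(abs(B[:,1])>8)&(abs(B[:,1])<12)&(B[:,0]>35)&(B[:,0]<70)],95))
p,d=camera('side');cv2.imwrite('pics/s20.png',cv2.resize(p[110:270,240:420,::-1],None,fx=4,fy=3.7,interpolation=cv2.INTER_CUBIC))
p,d=camera('top');cv2.imwrite('pics/t20.png',p[:,:,::-1])
E
```

```text
t 20.7 box [ 30.6   0.9 264.7] tilt 0.1 F box [-1.1  0.1 -0. ] q [-0.33  0.1   0.34  1.68 -0.04  1.37 -1.26] gap 0.0
lever n 1459 slope angle -0.009443014997142844 z 138.6575449311214 -106.95220838441577 -45.75937356085302
lip [32.18702615 45.95153062]
bar 64 [39.3514809  46.54672143] 138.3640878139095
```

View pics/w20.png

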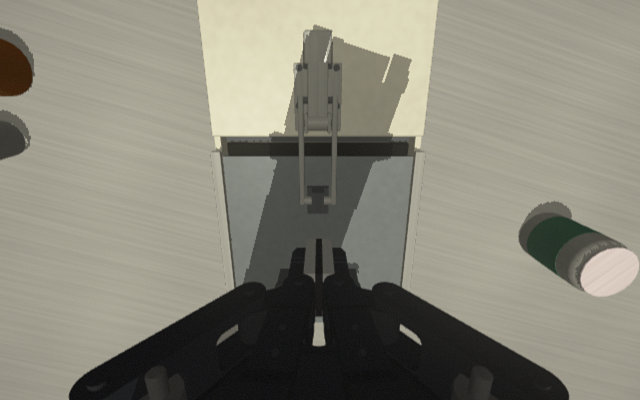

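View pics/s20.png

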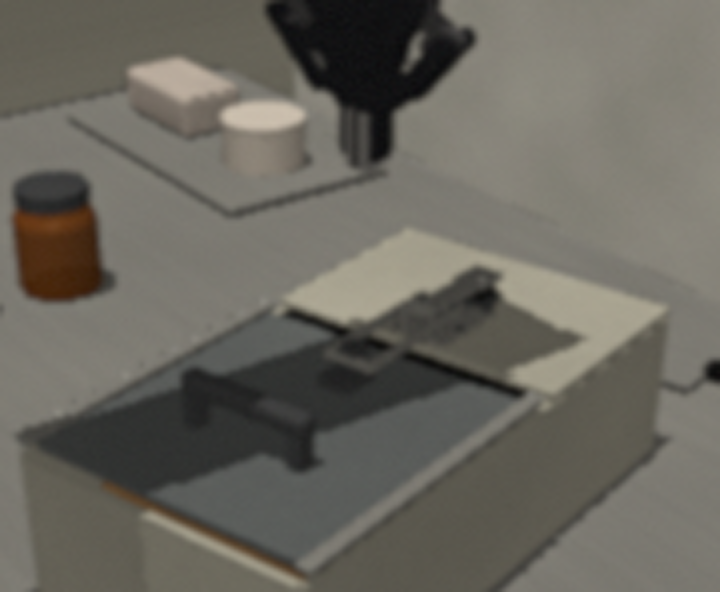

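```bash
python3 - <<'E'
import numpy as np,cv2
a=np.load("pics/top0.npz")["p"].astype(int);b=cv2.imread("pics/t20.png")[:,:,::-1].astype(int)
for n,(u,v) in dict(jar=(160,205),cup=(162,243),tin=(487,217)).items():
    print(n,np.abs(a-b)[v-20:v+20,u-20:u+20].mean().round(1))
from station import workorder
print(workorder.close_job())
E
```

```text
jar 2.5
cup 3.0
tin 3.3
the job is handed in; nothing more can be done
None
```

The box is closed, the latch is holding on its own, and I handed the job in at about 21 s of the 64 s allowed; the hand-in gave no verdict.

- **Cover:** I pushed it by the pull bar until it met the seal. The wrist felt about 7 N, of which I estimate 5 N was on the seal after friction. I estimated seal force from the wrist reading, because it can't be measured directly.
- **Loop:** I gripped it, swung it down behind the keeper and drew it under the lip. While I hooked it, the fingertips pressed on the cover with about 16 N for a moment. The cover crept back about 2.5 mm, and closing the latch pulled it in again.
- **Lever:** I pushed it down past centre onto its rest, about 7 N at the end.

**Last checks, with the arm clear:**
- **Lever:** it lies flat, with a measured slope of about 0.01 rad.
- **Bar:** it is under the lip, about 1 mm along x and 1.5 mm in height from the keeper point.
- **Clamping:** the cover is 1.5–2.5 mm open, well past where it first met the seal at about 6–8 mm. That implies more than 20 N of clamping.
- **Tin, jar and cup:** they look unmoved; the top pictures from before and after differ only by noise.

**One disagreement:** the cameras and the tool position differed by up to 3 mm along the box. I therefore judged the bar and keeper only against each other, in the same picture.

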